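# Stir the potatoes, then hold the spoon level over the pot to drip

## Task

Take the portion spoon that leans in the pot by its teal grip and stir the potatoes right round the pot with it, down among them, so that they are shifted on every side. Then draw the spoon out, turn it level with its hollow up and hold it raised well clear above the pot, its bowl over the pot's mouth, to drip; finish while still holding it there, still. Spill no potato, and leave the pot and the things beside the hob standing where they are.

Things in the scene. Friction and masses are not known exactly. Their poses are not given: they have to be found in the camera images.
- spoon: Loose perforated steel portion spoon, 0.14 kg, 282 mm long. Origin: centre of its bowl's mouth. x: from handle to bowl tip, y: across, z: out of the hollow (up when level). Bowl 56 mm across the mouth, 20 mm deep (30 mm across below), wall 3. Handle straight along -x: strip 16 wide, 5 thick, top flush with the mouth, 26 to 162 mm behind the origin; then the teal grip to 254 mm.
- spoon_grip (a point): Middle of the spoon's teal plastic grip (92 mm long, 20 mm wide along y, 14 mm thick), 205 mm behind and 2 mm above the spoon's origin; same axes. At the start the handle rises at about 28 degrees over the pot's rim, roughly towards the robot (up to 57 degrees either side), hollow up. The rim touches the strip about 60 mm before this point, so the grip can be pinched across y from above.
- spoon_tip (a point): Tip of the spoon's bowl, 28 mm ahead of the spoon's origin; same axes. At the start it lies low in the pot beside the wall, opposite the handle.
- pot: Black cast-iron casserole, no lid, 2.6 kg, loose on the hob. Origin: centre of its underside; z up. 170 mm across and 96 mm tall outside; inner floor 6 mm above the origin, inside 90 mm deep and 156 mm across, wall 5 to 7. Two lugs at its +y and -y reach 115 mm from the axis, 72 to 86 mm up. At the start the spoon's handle points along the pot's -x.
- hob: Slim portable induction hob, fixed, steel with black top, 350 mm deep (x) by 280 mm wide, 55 mm tall. Origin: centre of its underside on the counter; the pot stands on it, about 60 mm towards its own +x.
- potato0_center (a point): Centre of a small round potato, 26 to 28 mm across, about 12 g, loose and slippery on the pot's floor. At the start it lies at about x 32, y 47 mm in the pot's frame.
- potato1_center (a point): Centre of a small round potato, 26 to 28 mm across, about 12 g, loose and slippery on the pot's floor. At the start it lies at about x 0, y 43 mm in the pot's frame.
- potato2_center (a point): Centre of a small round potato, 26 to 28 mm across, about 12 g, loose and slippery on the pot's floor. At the start it lies at about x -36, y 45 mm in the pot's frame.
- potato3_center (a point): Centre of a small round potato, 26 to 28 mm across, about 12 g, loose and slippery on the pot's floor. At the start it lies at about x -24, y 15 mm in the pot's frame.
- potato4_center (a point): Centre of a small round potato, 26 to 28 mm across, about 12 g, loose and slippery on the pot's floor. At the start it lies at about x -24, y -16 mm in the pot's frame.
- potato5_center (a point): Centre of a small round potato, 26 to 28 mm across, about 12 g, loose and slippery on the pot's floor. At the start it lies at about x -36, y -45 mm in the pot's frame.
- potato6_center (a point): Centre of a small round potato, 26 to 28 mm across, about 12 g, loose and slippery on the pot's floor. At the start it lies at about x 0, y -43 mm in the pot's frame.
- potato7_center (a point): Centre of a small round potato, 26 to 28 mm across, about 12 g, loose and slippery on the pot's floor. At the start it lies at about x 32, y -47 mm in the pot's frame.
- cups: Upside-down stack of white portion cups, 88 mm across at the foot, 132 mm tall. Origin: centre of its underside. Stands beside the hob; to be left alone.
- sauce: Dark red-brown squeeze bottle with a white nozzle, 60 mm across, 181 mm tall. Origin: centre of its underside. Stands beside the hob; to be left alone.
- shaker: Aluminium rub shaker with a domed lid, 72 mm across, 100 mm tall. Origin: centre of its underside. Stands beside the hob; to be left alone.
- ramekin: White ceramic ramekin, 84 mm across, 42 mm tall. Origin: centre of its underside. Stands beside the hob; to be left alone.

How it is judged:
By the outcome, as a careful person would: the job done as asked, in the order asked, and still so for the second after the job is handed in, while the arm keeps its last pose, push and grip.
It also fails if it takes over 58 s, if anything falls off the work surface, if the arm or the gripper's body presses on something with over 40 N, if the wrist force passes 120 N, or if a joint passes its speed limit or range.

## Robot

A 7-joint arm with a two-finger parallel gripper is mounted at the origin on the work surface. World frame = base frame: x ahead of the robot, y to its left, z up, the work surface at z = 0. Lengths are in m, angles in rad, forces in N, time in s.
With the tool pointing down it reaches from about 0.425 to 0.925 m from the base axis. Payload 6.8 kg.
Tool frame: the origin (TCP) lies between the finger pads; the fingertips stand r.tip_reach ahead of it and the grasp point (between the pads) lies 11 mm behind it (r.tip_reach is the distance from the TCP to the fingertips, in m); z points along the fingers, y is the direction in which the jaws open and shut (so a half turn about z gives the same grasp; the last joint's range is limited). The gripper opens to 85 mm and grips with 20 to 120 N. Pads are 22 mm wide; open, the fingers measure 114 mm over their backs; the gripper's body (76 mm by 85 mm) begins 54 mm behind the grasp point. The pads swing forward as they close: fully open they stand 13 mm farther back than shut.
Start: joints at [-1.345, 0.477, 0.022, 1.555, -0.011, 1.109, -0.083], TCP at [0.221, 0.638, 0.239] pointing down, gripper open.
Joint ranges: [-2.96, 2.96], [-0.34, 2.1], [-1.41, 1.46], [0.24, 2.44], [-1.37, 4.51], [0.17, 1.92], [-2.96, 2.96]. Speed limits (rad/s): [2.39, 2.39, 3.14, 3.14, 3.14, 3.14, 3.14].

## Interface

Orientations are given as a rotation vector (axis times angle).
In Python, from bench import r, eyes, spotter gives the robot as it stands.
- The arm moves only by the tool carry_out, never from a script. Its argument "series" is text: rows parted by semicolons, each of 5 numbers parted by spaces: the shift along the tool's x, y, z in cm, then the turn about the tool's z in rad, then the opening, from 0 (shut) to 1 (fully open). In form: x y z yaw gripper; .... A call has 1 to 8 rows; each row shifts and turns the commanded pose from where the row before left it, along the tool's axes as they then stand; what a row does not reach is not made up. A row lasts 1/8 s, in which the tool goes at most 62.5 mm and 10.7 degrees, less where a joint would pass 70% of its speed; a pose out of reach is approached as far as the arm can. A call with a gripper value outside its range is refused whole. The fingers move at their own pace and stop on an object; "grip_force" is the grip in N (left out, the last holds). Time passes only in rows, so rows that do not move let the fingers close. It gives the time, the measured TCP pose, the force and the opening at its end, in the units of the state.
- r.get_obs(): the state, without advancing time (a new reading comes with each control period).
- eyes.grab_frame(name): name is "side" or "top"; returns a dict with "color" (420x560x3 uint8, blue, green, red), "intrinsics" (3x3 intrinsics, pixels), "D" ([k1, k2, p1, p2, k3] as OpenCV has them; the pictures are not rectified), "R" (3x3) and "t" (3): a world point X has camera coordinates R X + t. Camera axes: x right, y down, z forward; pixel columns grow to the right and rows downward; lengths in m; the calibration is good to about 2 mm. A picture is of the moment at which its call begins. There is no depth.
- r.hand_in(): hands the job in, once; it reports no verdict.
Trained networks look in a picture, given as the dict that the camera call returned (one of the last four; its "shot" number tells which), for a name from the list of things; names that differ only in an ending like _2 or _b are one class to them, and where a whole thing is asked for, a point or a joint stands for the part that bears it (a point fixed in the world has none). Each returns a list of dicts, best first, with "confidence" (0 to 1); they miss things now and then, are a little off and sometimes report something else, mostly with a low value. They report only what shows in the picture. A call takes as long as a camera call.
- spotter.search_frame(picture, query): "uv" ([column, row] in pixels, amid what is visible of it).
- spotter.trace(picture, query): "pixels" (420x560 bool, what is visible of it) and "uv" ([column, row] in pixels, amid what is visible of it).
- spotter.mark_of(picture, query): "uv" ([column, row] in pixels: a listed point, or the origin of a listed thing).
The state is a dict: "clock": time; "joints": joint angles; "qvel": joint speeds; "tau": joint torques, N m; "tcp_pos": TCP position; "orientation": TCP orientation; "contact_force": force on the tool from outside, world axes, zero at the start; "moment": the same for the moment, N m; "grip_width": finger opening in m.
Only numpy, scipy, OpenCV 4.12 (cv2) and the standard library are available. Lean on these libraries where they do the work, as an engineer would, in place of code of your own. Each camera call takes 0.05 s, during which the arm holds its last target.

## Working session

There is one attempt and no reset: what is moved stays moved. The work goes in short steps, Python scripts to look and compute and a tool call to move; the robot and the scene stay as the last step left them, time stands still between calls to the robot, and variables do not carry over. Pictures are saved under pics/ and viewed, and the job is handed in when it is done.

Besides the shell and the picture viewer there is one more tool, called after "Emit:" as a command line: name --argument value ..., lists and objects as JSON in quotes. carry_out: Moves the arm, as the interface text tells. Its arguments: {"type":"object","properties":{"series":{"type":"string"},"grip_force":{"type":"number"}},"required":["series"]}

```bash
ls; mkdir -p pics; python3 - <<'E'
from bench import r, eyes, spotter
import cv2,pickle
print(r.get_obs(), r.tip_reach)
for n in("side","top"):
    f=eyes.grab_frame(n); cv2.imwrite(f"pics/{n}0.png",f["color"]); print(n,f["intrinsics"],f["D"],f["R"],f["t"])
    for q in ["spoon","spoon_grip","spoon_tip","pot","hob","cups","sauce","shaker","ramekin"]:
        print(q,[(d["uv"],round(d["confidence"],2)) for d in spotter.mark_of(f,q)[:2]])
E
```

```text
pics
{'clock': 0.0, 'joints': array([-1.34510177,  0.47778536,  0.02232022,  1.55642809, -0.01151601,
        1.10930115, -0.08308735]), 'qvel': array([ 7.44561812e-05,  1.37974626e-03, -7.76500811e-06, -1.08011607e-03,
        1.56613262e-04, -5.99299484e-04, -1.38946297e-04]), 'tau': array([-2.50657496e-05, -5.96441102e+01,  1.60803817e+00, -2.81210732e+01,
        1.24724430e-02,  9.04106651e-03, -3.30868227e-05]), 'tcp_pos': array([0.22096123, 0.63720995, 0.23834507]), 'orientation': array([-5.21791596e-01, -3.09776356e+00,  2.80264581e-03]), 'contact_force': array([ 0.00716374,  0.21687452, -0.38669451]), 'moment': array([ 0.02072021, -0.00688357, -0.04776622]), 'grip_width': 0.0855427363913652} 0.008
side [[494.66310558   0.         284.11250833]
 [  0.         494.66310558 206.55234849]
 [  0.           0.           1.        ]] [-0.07576625  0.          0.          0.          0.        ] [[-0.98732908 -0.15784925  0.01627583]
 [-0.12571284  0.71545683 -0.68725381]
 [ 0.09683784 -0.68059175 -0.72623501]] [0.61311404 0.12602974 1.30808363]
spoon [([276.3, 182.9], 0.73), ([291.
[... 355 characters left out ...]
    382.35453363 210.52370903]
 [  0.           0.           1.        ]] [0.00197923 0.         0.         0.         0.        ] [[-1.69221035e-02 -9.99856030e-01 -1.24956392e-03]
 [-9.91371160e-01  1.69409496e-02 -1.29985488e-01]
 [ 1.29987943e-01 -9.60846256e-04 -9.91515109e-01]] [0.06836643 0.59576412 0.81689683]
spoon [([353.2, 177.0], 0.58)]
spoon_grip [([419.0, 241.3], 0.78)]
spoon_tip [([343.0, 166.1], 0.73), ([264.5, 279.3], 0.51)]
pot [([378.8, 199.6], 0.72), ([363.1, 196.2], 0.67)]
hob [([363.7, 230.1], 0.87)]
cups [([266.8, 216.2], 0.96)]
sauce [([457.3, 275.6], 0.9), ([417.8, 242.3], 0.62)]
shaker [([460.6, 231.4], 0.61)]
ramekin [([261.6, 277.6], 0.86), ([343.4, 167.3], 0.68)]
```

View pics/side0.png

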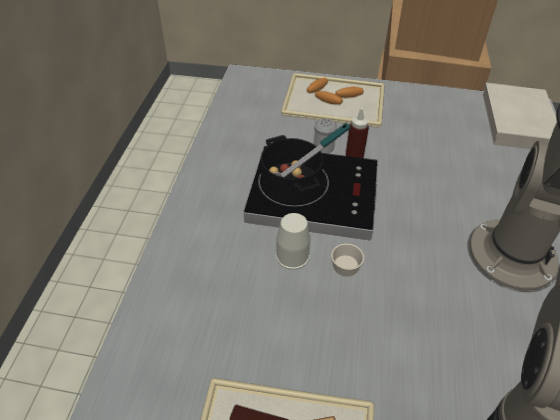

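View pics/top0.png

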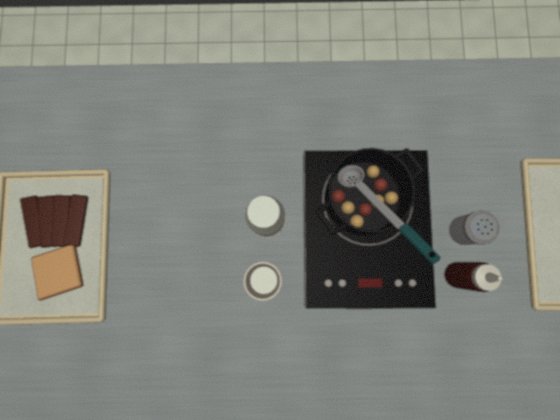

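The top view shows the pot at about (372,195). The bowl is at (351,177), and the teal grip runs to (437,260) between the pot and the sauce and shaker. Next I'll triangulate these.

```bash
cat > h.py <<'E'
from bench import r, eyes, spotter
import cv2,numpy as np
from scipy.spatial.transform import Rotation as Ro
def ray(f,uv):
    p=cv2.undistortPoints(np.array([[uv]],float),f["intrinsics"],np.array(f["D"]))[0,0]
    d=f["R"].T@np.array([p[0],p[1],1]); c=-f["R"].T@f["t"]; return c,d/np.linalg.norm(d)
def tri(fs,uvs):
    A=0;b=0;L=[]
    for f,u in zip(fs,uvs):
        c,d=ray(f,u);P=np.eye(3)-np.outer(d,d);A=A+P;b=b+P@c;L.append((P,c))
    X=np.linalg.solve(A,b);return X,[np.linalg.norm(P@(X-c)) for P,c in L]
def onz(f,uv,z):
    c,d=ray(f,uv);return c+d*(z-c[2])/d[2]
def proj(f,X):
    return cv2.projectPoints(np.array(X,float).reshape(-1,1,3),cv2.Rodrigues(f["R"])[0],f["t"],f["intrinsics"],np.array(f["D"]))[0].reshape(-1,2)
def both(): return [eyes.grab_frame("side"),eyes.grab_frame("top")]
def save(f,n,uv=None,w=120,k=4):
    im=f["color"]
    if uv is not None:
        u,v=int(uv[0]),int(uv[1]);h=w*3//4
        im=im[max(0,v-h//2):v+h//2,max(0,u-w//2):u+w//2]; im=cv2.resize(im,None,fx=k,fy=k,interpolation=cv2.INTER_CUBIC)
    cv2.imwrite("pics/"+n+".png",im)
def state():
    o=r.get_obs(); R=Ro.from_rotvec(o["orientation"]).as_matrix()
    print("t",round(o["clock"],2),"tcp",o["tcp_pos"].round(4),"xax",R[:,0].round(3),"yax",R[:,1].round(3),"zax",R[:,2].round(3),"F",o["contact_force"].round(1),"M",o["moment"].round(2),"w",round(o["grip_width"],4),"q7",o["joints"].round(2))
    return o,R
E
python3 - <<'E'
from h import *
fs=both(); state()
for q in ["spoon_grip","spoon_tip","spoon","pot","hob","sauce","shaker","cups","ramekin"]:
    m=[spotter.mark_of(f,q) for f in fs]
    if all(m): print(q,[a[0]["uv"] for a in m],tri(fs,[a[0]["uv"] for a in m]))
for i,f in enumerate(fs):
    t=spotter.trace(f,"spoon_grip"); print([ (x["uv"],x["confidence"],x["pixels"].sum()) for x in t[:2]])
save(fs[0],"s1",(300,165),140,5); save(fs[1],"t1",(385,210),150,5)
# rim ellipse center via z=.151
print("pot z.055",onz(fs[1],spotter.mark_of(fs[1],"pot")[0]["uv"],.055), onz(fs[0],spotter.mark_of(fs[0],"pot")[0]["uv"],.055))
E
```

```text
t 1.1 tcp [0.2211 0.6377 0.2393] xax [-0.945  0.328  0.   ] yax [0.328 0.945 0.   ] zax [ 0.  0. -1.] F [ 0.4  0.2 -0.3] M [ 0.03 -0.05  0.  ] w 0.085 q7 [-1.35  0.48  0.02  1.56 -0.01  1.11 -0.08]
spoon_grip [[335.7, 136.3], [416.9, 245.1]] (array([ 0.50999624, -0.18099478,  0.18111171]), [np.float64(6.71556265703007e-05), np.float64(6.715562657025226e-05)])
spoon_tip [[266.2, 185.8], [345.1, 206.3]] (array([ 0.64156292, -0.06712825,  0.06951494]), [np.float64(0.041399140393055776), np.float64(0.04139914039305596)])
spoon [[275.0, 180.9], [355.3, 175.7]] (array([ 0.66483825, -0.09358096,  0.06981849]), [np.float64(0.001963703042051432), np.float64(0.0019637030420512685)])
pot [[293.6, 183.0], [366.6, 195.4]] (array([ 0.62016146, -0.12120429,  0.04485217]), [np.float64(0.0068134180033928215), np.float64(0.006813418003392869)])
hob [[314.6, 196.4], [364.3, 228.7]] (array([ 0.55329156, -0.1228263 , -0.00157432]), [np.float64(0.003039014727253938), np.float64(0.0030390147272541254)])
sauce [[353.5, 156.4], [457.9, 273.4]] (array([ 0.44869301, -0.33951788, -0.01629077]), [np.float64(0.000729491589047147), np.float64(0.0007294915890470278)])
shaker [[322.3, 148.1], [464.9, 231.7]] (array([ 0.54918664, -0.36411794, -0.0175762 ]), [np.float64(0.0027226214804052557), np.float64(0.0027226214804052153)])
cups [[290.8, 259.7], [266.4, 216.8]] (array([ 0.58792521,  0.1057059 , -0.01777915]), [np.float64(0.0020625166572312), np.float64(0.002062516657231603)])
ramekin [[345.3, 264.4], [263.3, 280.0]] (array([0.44303591, 0.11310266, 0.00317539]), [np.float64(0.00023820339772964773), np.float64(0.00023820339772961008)])
[([319.8, 148.7], 0.83, np.int64(467))]
[([385.9, 213.3], 0.81, np.int64(1549))]
pot z.055 [ 0.6253552  -0.11966709  0.055     ] [ 0.6120926  -0.10906678  0.055     ]
```

```bash
ls -la pics
```

```text
total 1356
drwxr-xr-x 2 agent agent   4096 Dec  6 21:40 .
drwxr-xr-x 3 agent agent   4096 Dec  6 21:40 ..
-rw-r--r-- 1 agent agent 307129 Dec  6 21:40 s1.png
-rw-r--r-- 1 agent agent 282734 Dec  6 21:38 side0.png
-rw-r--r-- 1 agent agent 435242 Dec  6 21:40 t1.png
-rw-r--r-- 1 agent agent 348074 Dec  6 21:38 top0.png
```

View pics/t1.png

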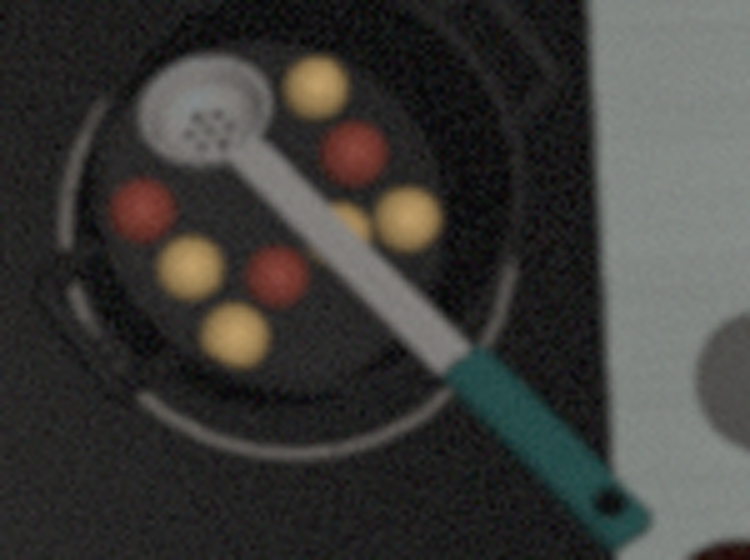

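View pics/s1.png

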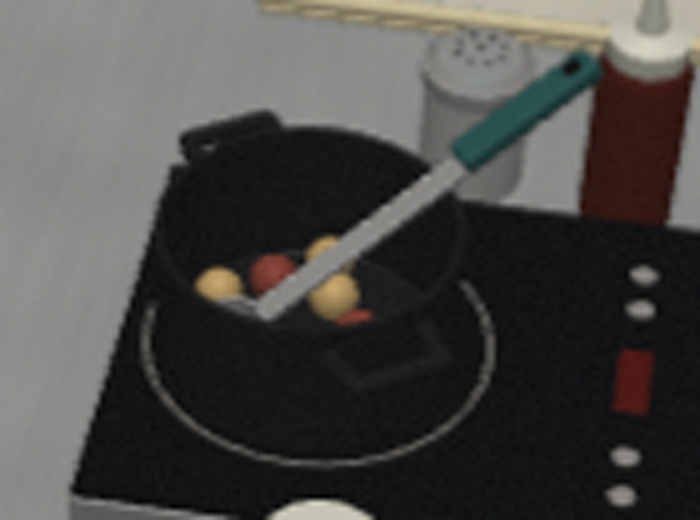

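```bash
python3 - <<'E'
from h import *
from scipy.optimize import least_squares
fs=both(); s,t=fs
S=lambda p:(230+p[0]/5,113+p[1]/5); T=lambda p:(310+p[0]/5,154+p[1]/5)
j=tri(fs,[S((462,160)),T((462,362))]); e=tri(fs,[S((586,62)),T((627,530))])
print("junction",j,"end",e); d=e[0]-j[0]; L=np.linalg.norm(d); d/=L
print("len",L,"dir",d,"pitch",np.degrees(np.arcsin(d[2])),"yaw",np.degrees(np.arctan2(d[1],d[0])))
# potatoes in top crop -> pot frame
px=[(317,87),(355,153),(408,218),(278,277),(237,334),(190,267),(142,210)]
W=np.array([onz(t,T(p),.0745)[:2] for p in px])
M=np.array([[32,-47],[0,-43],[-36,-45],[-24,16],[-36,45],[0,43],[32,47]])/1000
def f(q):
    c,sn=np.cos(q[2]),np.sin(q[2]);return (M@np.array([[c,sn],[-sn,c]])+q[:2]-W).ravel()
sol=least_squares(f,[.62,-.12,.7]); print("pot",sol.x,np.degrees(sol.x[2]),np.abs(sol.fun).max())
# overlay
q=sol.x; a=np.linspace(0,2*np.pi,80)
def w(P): 
    c,sn=np.cos(q[2]),np.sin(q[2]);P=np.array(P);return np.c_[P[:,0]*c-P[:,1]*sn+q[0],P[:,0]*sn+P[:,1]*c+q[1],P[:,2]]
for f_,n,uv in((s,"s2",(300,165)),(t,"t2",(385,210))):
    im=cv2.resize(f_["color"],None,fx=5,fy=5,interpolation=cv2.INTER_CUBIC)
    for R,z in((.085,.151),(.078,.061)):
        cv2.polylines(im,[(proj(f_,w(np.c_[R*np.cos(a),R*np.sin(a),z+0*a]))*5+2.5).astype(int)],True,(0,255,0),1)
    for y in(.115,-.115):
        cv2.circle(im,tuple((proj(f_,w([[0,y,.134]]))[0]*5+2.5).astype(int)),6,(255,0,255),2)
    u,v=uv;cv2.imwrite(f"pics/{n}.png",im[(v-58)*5:(v+58)*5,(u-75)*5:(u+75)*5])
E
```

```text
junction (array([ 0.54489267, -0.16236849,  0.16082991]), [np.float64(0.001675703323810363), np.float64(0.001675703323810516)]) end (array([ 0.48249148, -0.20402436,  0.20480759]), [np.float64(0.00018125815439372345), np.float64(0.00018125815439382987)])
len 0.08696640864778551 dir [-0.71753205 -0.47898807  0.50568586] pitch 30.376891635085606 yaw -146.27493341595465
pot [ 0.62133718 -0.11134159  0.58753866] 33.66348524982352 0.001122990632073828
```

View pics/t2.png

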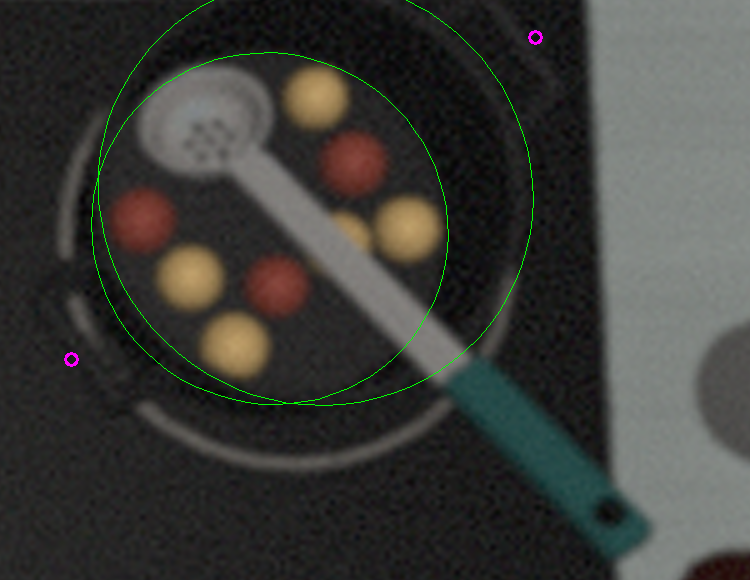

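View pics/s2.png

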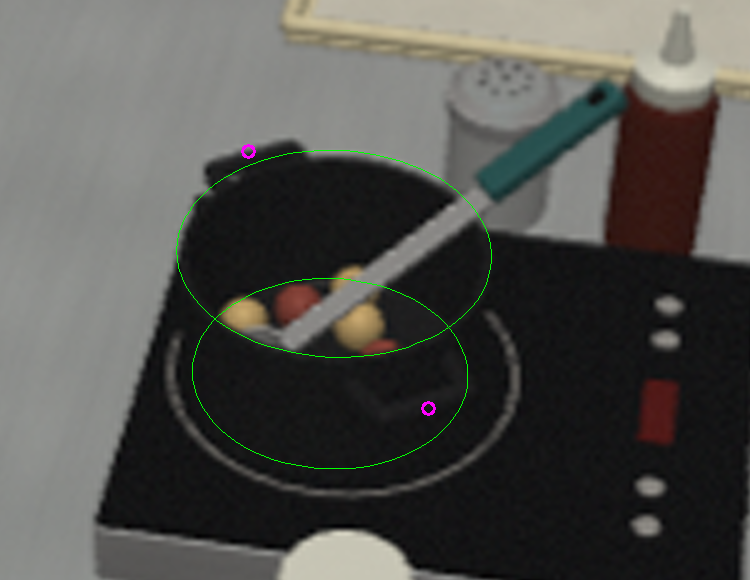

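```bash
cat >> h.py <<'E'
def yawof(R): return np.arctan2(R[1,1],R[0,1])   # tool y azimuth
def rows(start,wps,step=0.03,g=1.0,dyaw=0.17):
    """start/wps: x,y,z,yaw(deg of tool y) ; tool z down; step m per row. prints calls of 8 rows"""
    cur=np.array(start,float); out=[]
    for w in wps:
        w=np.array(w,float); st=w[4] if len(w)>4 else step; gg=g
        w=w[:4]
        while True:
            dl=w[:3]-cur[:3]; dy=np.radians((w[3]-cur[3]+180)%360-180)
            n=max(np.linalg.norm(dl)/st,abs(dy)/dyaw)
            n=int(np.ceil(n-.25))
            if n<=0: break
            dl/=n; dy/=n; a=np.radians(cur[3]); y=np.array([np.cos(a),np.sin(a)]); x=np.array([-y[1],y[0]])
            r1=np.array([round(dl[:2]@x*100,1),round(dl[:2]@y*100,1),round(-dl[2]*100,1),round(-dy,2)])
            if not r1.any(): break
            cur[:2]+=(r1[0]*x+r1[1]*y)/100; cur[2]-=r1[2]/100; cur[3]-=np.degrees(r1[3])
            out.append(" ".join(f"{v:g}" for v in r1)+f" {g:g}")
    for i in range(0,len(out),8): print("; ".join(out[i:i+8]))
    print("end",cur.round(4))
def here():
    o=r.get_obs();R=Ro.from_rotvec(o["orientation"]).as_matrix();return [*o["tcp_pos"],np.degrees(yawof(R))]
E
python3 - <<'E'
from h import *
print(here())
rows(here(),[(.42,.45,.29,30),(.56,.15,.29,-20),(.512,-.182,.28,-56.3),(.512,-.182,.215,-56.3)],step=.045)
E
```

```text
[np.float64(0.2211731774830619), np.float64(0.6377499694663322), np.float64(0.23927542969658847), np.float64(70.87000865036104)]
-4.2 -1.9 -0.8 0.12 1; -4.3 -1.4 -0.9 0.12 1; -4.5 -0.8 -0.8 0.12 1; -4.5 -0.3 -0.9 0.12 1; -4.6 0.3 -0.8 0.12 1; -4.5 0.8 -0.9 0.11 1; -4.1 -0.4 0 0.11 1; -4.1 0.1 0 0.11 1
-4.1 0.5 0 0.11 1; -4 1 0 0.11 1; -3.9 1.4 0 0.11 1; -3.7 1.9 0 0.11 1; -3.5 2.2 0 0.11 1; -3.2 2.6 0 0.11 1; -4.1 0.9 0.1 0.08 1; -4 1.2 0.1 0.08 1
-3.9 1.5 0.1 0.08 1; -3.8 1.8 0.1 0.08 1; -3.6 2.1 0.2 0.08 1; -3.4 2.4 0.1 0.08 1; -3.3 2.7 0.2 0.07 1; -3 2.9 0.1 0.08 1; -0 0 3.3 -0 1; -0 0 3.2 -0 1
end [  0.5122  -0.1816   0.2153 -56.3266]
```

Emit:
carry_out --series "-4.2 -1.9 -0.8 0.12 1; -4.3 -1.4 -0.9 0.12 1; -4.5 -0.8 -0.8 0.12 1; -4.5 -0.3 -0.9 0.12 1; -4.6 0.3 -0.8 0.12 1; -4.5 0.8 -0.9 0.11 1; -4.1 -0.4 0 0.11 1; -4.1 0.1 0 0.11 1"

```text
clock: 3.3
tcp_pos: [0.4556, 0.3738, 0.2906]
orientation: [1.861, 2.531, 0.001]
contact_force: [-0.6, 0.5, -0.4]
grip_width: 0.0854
```

Emit:
carry_out --series "-4.1 0.5 0 0.11 1; -4 1 0 0.11 1; -3.9 1.4 0 0.11 1; -3.7 1.9 0 0.11 1; -3.5 2.2 0 0.11 1; -3.2 2.6 0 0.11 1; -4.1 0.9 0.1 0.08 1; -4 1.2 0.1 0.08 1"

```text
clock: 4.3
tcp_pos: [0.5472, 0.0647, 0.2881]
orientation: [-2.716, -1.579, 0.001]
contact_force: [0.3, -0.0, 1.6]
grip_width: 0.0855
```

Emit:
carry_out --series "-3.9 1.5 0.1 0.08 1; -3.8 1.8 0.1 0.08 1; -3.6 2.1 0.2 0.08 1; -3.4 2.4 0.1 0.08 1; -3.3 2.7 0.2 0.07 1; -3 2.9 0.1 0.08 1; 0 0 3 0 1; 0 0 2 0 1"

```text
clock: 5.3
tcp_pos: [0.5103, -0.1827, 0.2294]
orientation: [-3.007, -0.904, 0.0]
contact_force: [0.6, 0.5, 1.3]
grip_width: 0.0854
```

```bash
python3 - <<'E'
from h import *
state(); print(here())
fs=both(); save(fs[0],"s3",(310,150),150,5); save(fs[1],"t3",(400,220),150,5)
E
```

```text
t 5.3 tcp [ 0.5103 -0.1827  0.2294] xax [0.834 0.552 0.   ] yax [ 0.552 -0.834 -0.001] zax [-0.001  0.001 -1.   ] F [0.6 0.5 1.3] M [ 0.05 -0.05  0.  ] w 0.0854 q7 [-0.39  0.33  0.77  1.92 -0.28  0.99 -0.48]
[np.float64(0.5103247953918997), np.float64(-0.18269999174197277), np.float64(0.22939870424087028), np.float64(-56.522436222771)]
```

View pics/t3.png

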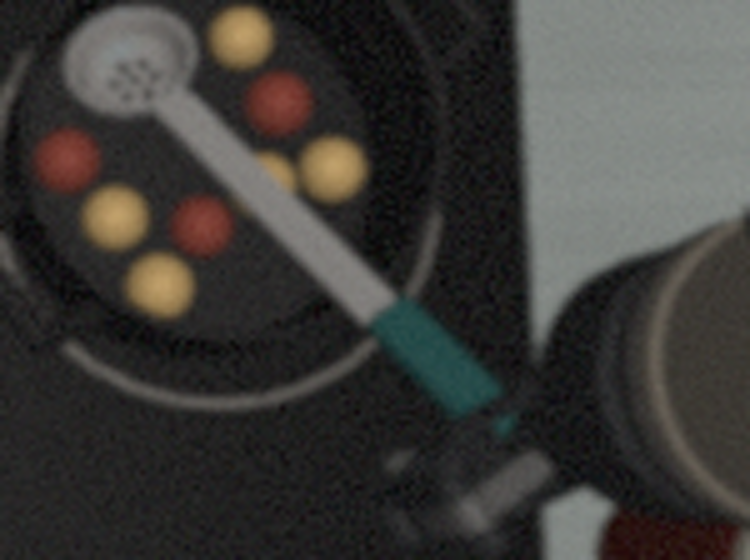

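View pics/s3.png

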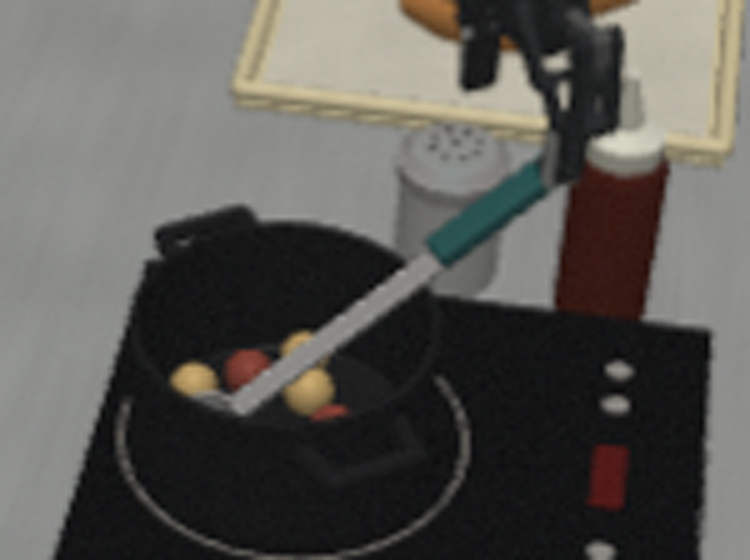

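Emit:
carry_out --series "0 0 2 0 1; 0 0 2 0 1; 0 0 1.7 0 1; 0 0 0 0 0; 0 0 0 0 0; 0 0 0 0 0; 0 0 0 0 0; 0 0 0 0 0" --grip_force 30

```text
clock: 6.4
tcp_pos: [0.5126, -0.1816, 0.1737]
orientation: [3.007, 0.91, 0.001]
contact_force: [-0.2, 0.6, 2.0]
grip_width: 0.0189
```

```bash
python3 - <<'E'
from h import *
state()
fs=both(); save(fs[0],"s4",(310,150),150,5)
E
```

```text
t 6.4 tcp [ 0.5126 -0.1816  0.1737] xax [0.832 0.555 0.001] yax [ 0.555 -0.832  0.   ] zax [ 0.001  0.    -1.   ] F [-0.2  0.6  2. ] M [ 0.06 -0.06 -0.01] w 0.0189 q7 [-0.34  0.41  0.72  1.97 -0.35  0.88 -0.42]
```

View pics/s4.png

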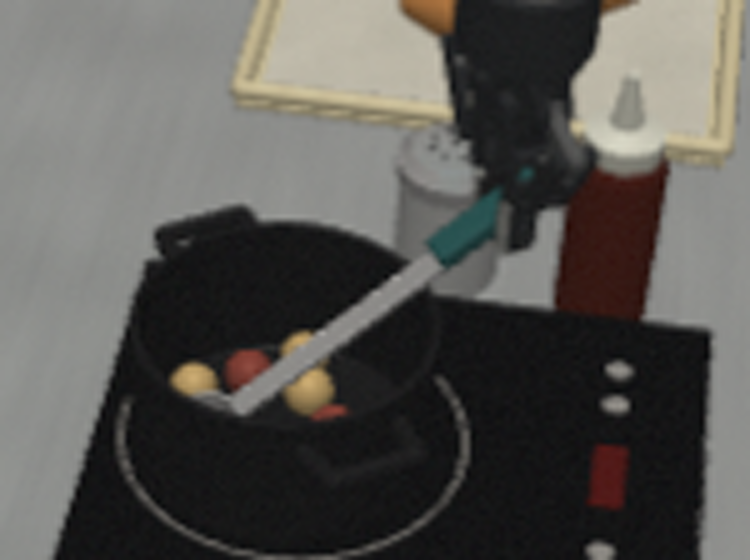

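Emit:
carry_out --series "1 0 -1.2 0 0; 1 0 -1.3 0 0; 1 0 -1.3 0 0"

```text
clock: 6.88
tcp_pos: [0.5355, -0.1661, 0.2118]
orientation: [-3.007, -0.908, 0.007]
contact_force: [-5.0, -3.2, 1.6]
grip_width: 0.0195
```

```bash
python3 - <<'E'
from h import *
state()
fs=both(); save(fs[0],"s5",(300,150),150,5); save(fs[1],"t5",(385,210),150,5)
E
```

```text
t 6.88 tcp [ 0.5355 -0.1661  0.2118] xax [ 0.833  0.553 -0.004] yax [ 0.553 -0.833 -0.001] zax [-0.004 -0.001 -1.   ] F [-5.  -3.2  1.6] M [-0.63  1.2   0.1 ] w 0.0195 q7 [-0.39  0.39  0.75  1.9  -0.32  0.98 -0.49]
```

View pics/s5.png

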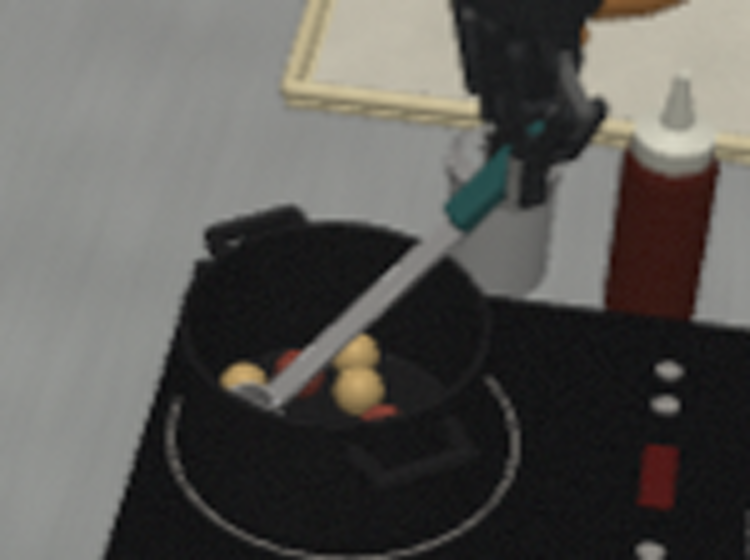

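View pics/t5.png

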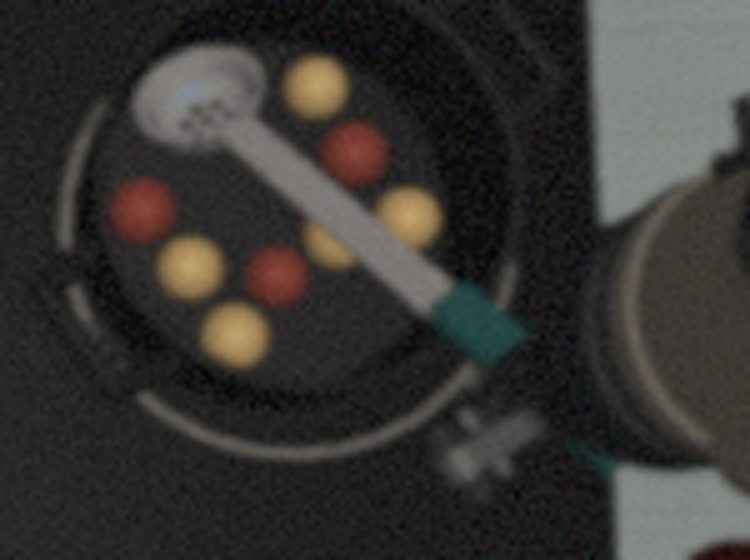

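Emit:
carry_out --series "1.1 0 -1.2 0 0; 1.2 0 -1.1 0 0; 1.2 0 -1.0 0 0; 1.3 0 -0.9 0 0"

```text
clock: 7.48
tcp_pos: [0.5775, -0.1382, 0.254]
orientation: [3.007, 0.91, -0.001]
contact_force: [-1.6, -1.9, 0.2]
grip_width: 0.0195
```

```bash
python3 - <<'E'
from h import *
state()
fs=both(); save(fs[0],"s6",(300,150),150,5); save(fs[1],"t6",(385,210),150,5)
E
```

```text
t 7.47 tcp [ 0.5775 -0.1382  0.254 ] xax [ 0.832  0.554 -0.001] yax [ 0.554 -0.832  0.   ] zax [-0.001 -0.    -1.   ] F [-1.6 -1.9  0.2] M [-0.62  0.8  -0.01] w 0.0195 q7 [-0.44  0.4   0.75  1.78 -0.31  1.08 -0.56]
```

View pics/s6.png

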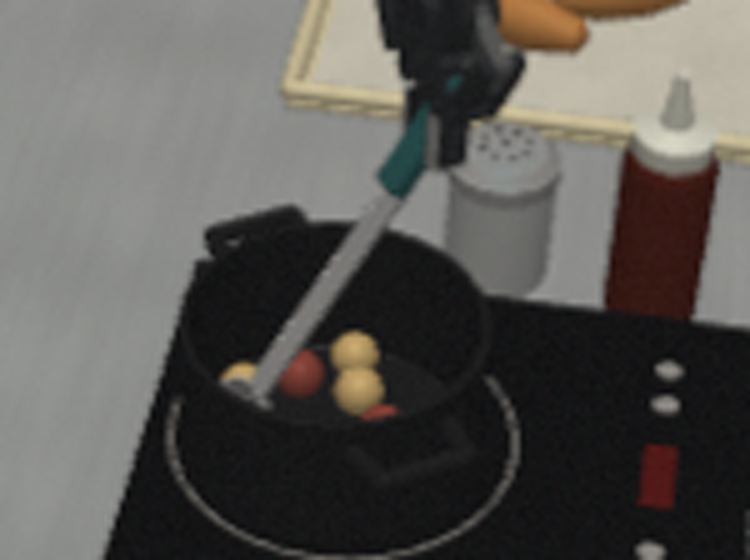

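View pics/t6.png

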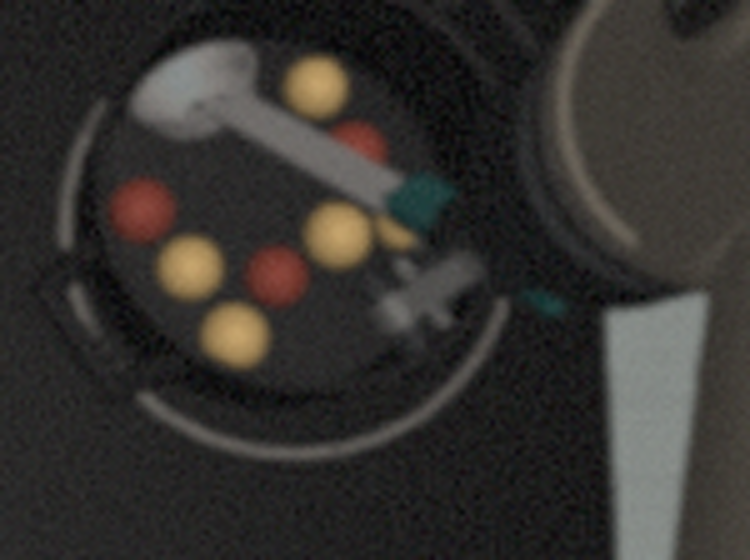

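Emit:
carry_out --series "1.2 0 -0.8 0 0; 1.1 0 -0.6 0 0; 0 0 0 0 0; 0 0 0 0 0"

```text
clock: 8.07
tcp_pos: [0.5966, -0.1252, 0.2672]
orientation: [-3.007, -0.91, -0.001]
contact_force: [0.4, -0.6, -1.4]
grip_width: 0.0194
```

Emit:
carry_out --series "0 0 0 0 0; 0 0 0 0 0; -0.6 0 0 0 0; -0.6 0 0.2 0 0" --grip_force 80

```text
clock: 8.57
tcp_pos: [0.5859, -0.1327, 0.2653]
orientation: [3.007, 0.91, 0.0]
contact_force: [-0.2, -0.1, -1.0]
grip_width: 0.0189
```

```bash
python3 - <<'E'
from h import *
state()
fs=both(); save(fs[0],"s7",(300,150),150,5); save(fs[1],"t7",(385,210),150,5)
E
```

```text
t 8.57 tcp [ 0.5859 -0.1327  0.2653] xax [0.832 0.554 0.   ] yax [ 0.554 -0.832  0.   ] zax [ 0. -0. -1.] F [-0.2 -0.1 -1. ] M [ 0.    0.09 -0.03] w 0.0189 q7 [-0.44  0.4   0.75  1.75 -0.3   1.11 -0.58]
```

View pics/s7.png

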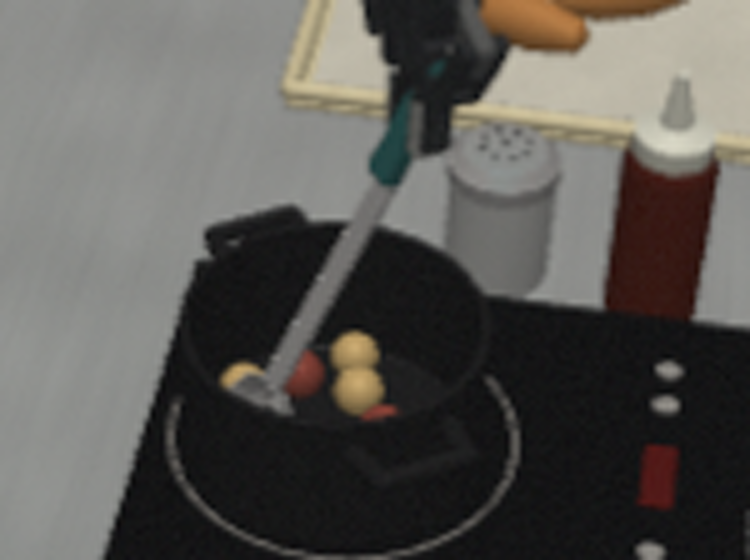

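View pics/t7.png

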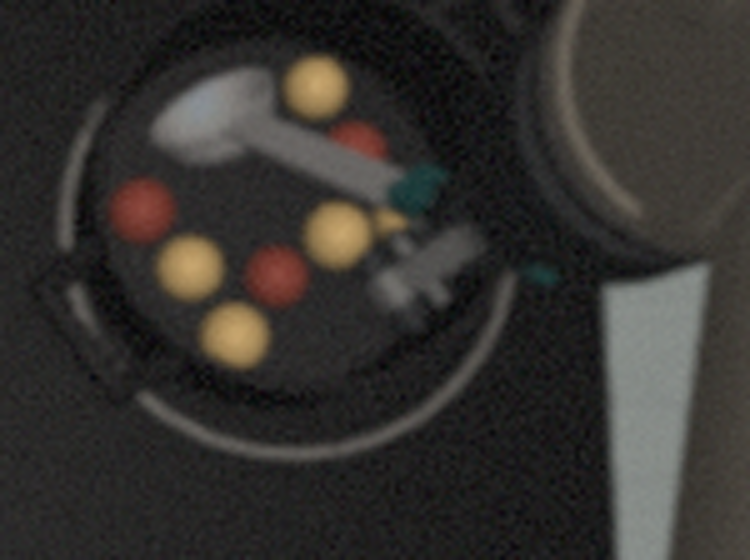

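```bash
python3 - <<'E'
from h import *
fs=both()
S=lambda p:(225+p[0]/5,94+p[1]/5); T=lambda p:(310+p[0]/5,154+p[1]/5)
P=[.6213,-.1113]; 
def rel(X): d=X[:2]-P; return (d@[.832,.555]*1000,d@[.555,-.832]*1000,X[2]*1000)
j=tri(fs,[S((390,178)),T((398,193))]); b=tri(fs,[S((260,390)),T((215,113))])
print(rel(j[0]),j[1],rel(b[0]),b[1]); 
d=j[0]-b[0];print(np.linalg.norm(d),np.degrees(np.arcsin(d[2]/np.linalg.norm(d))))
print("tcp",rel(r.get_obs()["tcp_pos"]))
for q in("spoon_tip","spoon"):
    m=[spotter.mark_of(f,q) for f in fs]
    print(q,[(a[0]["uv"],a[0]["confidence"]) for a in m if a]); 
    if all(m): X=tri(fs,[a[0]["uv"] for a in m]);print(rel(X[0]),X[1])
E
```

```text
(np.float64(-25.16708770911636), np.float64(-6.755491883395241), np.float64(239.32858741523427)) [np.float64(0.001963227226739297), np.float64(0.001963227226739189)] (np.float64(45.25990124746914), np.float64(-7.073028482660705), np.float64(116.26428392125429)) [np.float64(0.00027250637064422256), np.float64(0.00027250637064434724)]
0.14178733952491804 60.22126863360025
tcp (np.float64(-40.99756745444142), np.float64(-1.9557322243463764), np.float64(265.3042054886481))
spoon_tip [([269.0, 187.1], 0.64), ([345.2, 171.5], 0.69)]
(np.float64(67.75016205727246), np.float64(-0.6774308377573874), np.float64(62.658478162379666)) [np.float64(0.0009614679433944236), np.float64(0.0009614679433943544)]
spoon [([276.2, 175.7], 0.85), ([353.2, 175.7], 0.83)]
(np.float64(46.794848093036705), np.float64(-1.9428458541934195), np.float64(99.3712959313805)) [np.float64(0.0011989262925003513), np.float64(0.0011989262925005543)]
```

Emit:
carry_out --series "-0.9 0.2 0.4 0 0; -0.1 1 0 0 0; -0.4 1 0 0 0; -0.6 0.8 0 0 0; -0.8 0.6 0 0 0; -0.9 0.4 0 0 0; -1 0.1 0 0 0"

```text
clock: 9.85
tcp_pos: [0.569, -0.189, 0.2605]
orientation: [-2.998, -0.913, 0.003]
contact_force: [-3.5, 8.1, 2.3]
grip_width: 0.0189
```

```bash
python3 - <<'E'
from h import *
state()
fs=both(); save(fs[0],"s8",(300,150),150,5); save(fs[1],"t8",(385,210),150,5)
E
```

```text
t 9.85 tcp [ 0.569  -0.189   0.2605] xax [0.83  0.558 0.001] yax [ 0.557 -0.83  -0.008] zax [-0.004  0.007 -1.   ] F [-3.5  8.1  2.3] M [3.43 1.11 0.88] w 0.0189 q7 [-0.34  0.41  0.76  1.75 -0.32  1.11 -0.46]
```

View pics/s8.png

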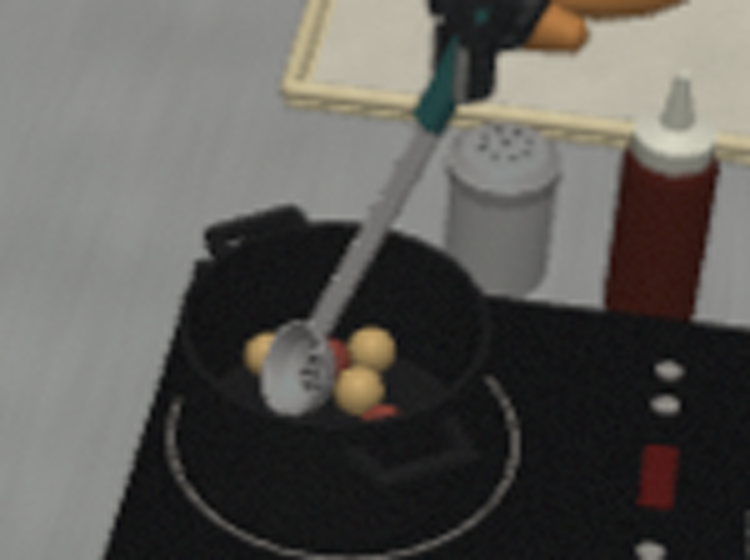

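View pics/t8.png

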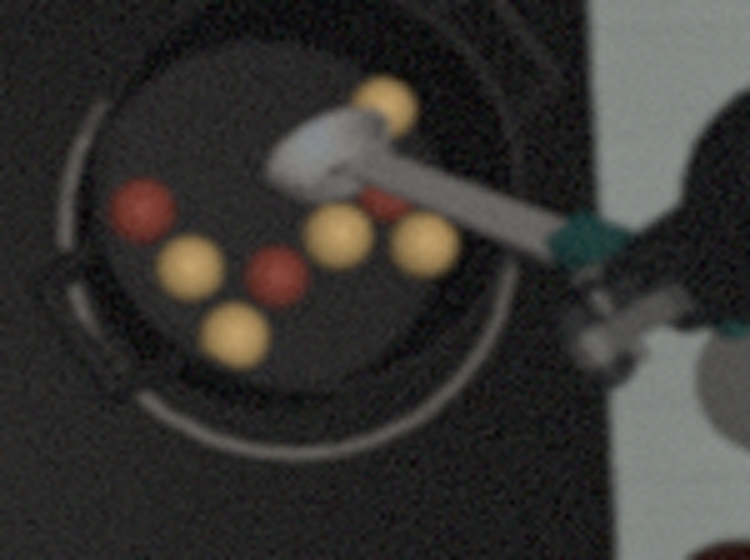

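Emit:
carry_out --series "-0.5 -0.8 0 0 0; -0.8 -0.3 0 0 0; -0.9 -0.3 0 0 0; -0.8 -0.6 0 0 0; -0.5 -0.9 0 0 0; -0.3 -1.1 0 0 0"

```text
clock: 10.7
tcp_pos: [0.5153, -0.1801, 0.2613]
orientation: [3.007, 0.909, -0.0]
contact_force: [0.2, -0.5, -0.8]
grip_width: 0.0189
```

```bash
python3 - <<'E'
from h import *
state()
fs=both(); save(fs[0],"s9",(300,150),150,5); save(fs[1],"t9",(385,210),150,5)
E
```

```text
t 10.7 tcp [ 0.5153 -0.1801  0.2613] xax [ 0.832  0.554 -0.   ] yax [ 0.554 -0.832 -0.   ] zax [-0. -0. -1.] F [ 0.2 -0.5 -0.8] M [-0.07  0.03 -0.02] w 0.0189 q7 [-0.41  0.3   0.79  1.88 -0.24  1.06 -0.51]
```

View pics/s9.png

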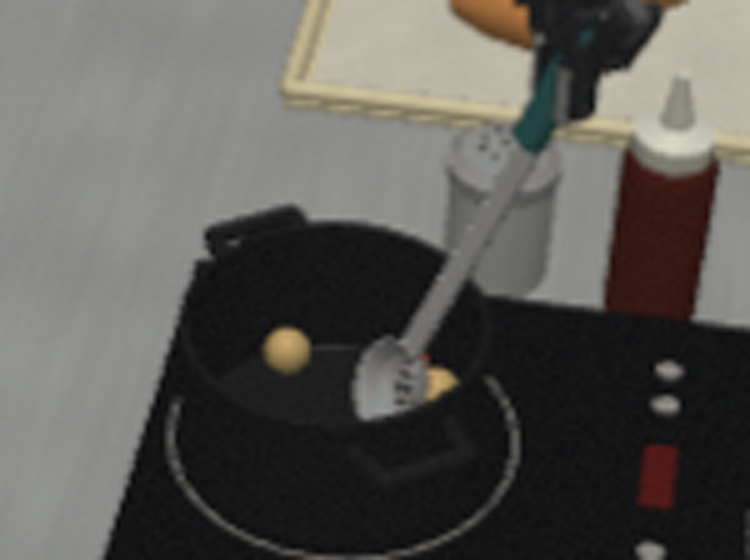

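View pics/t9.png

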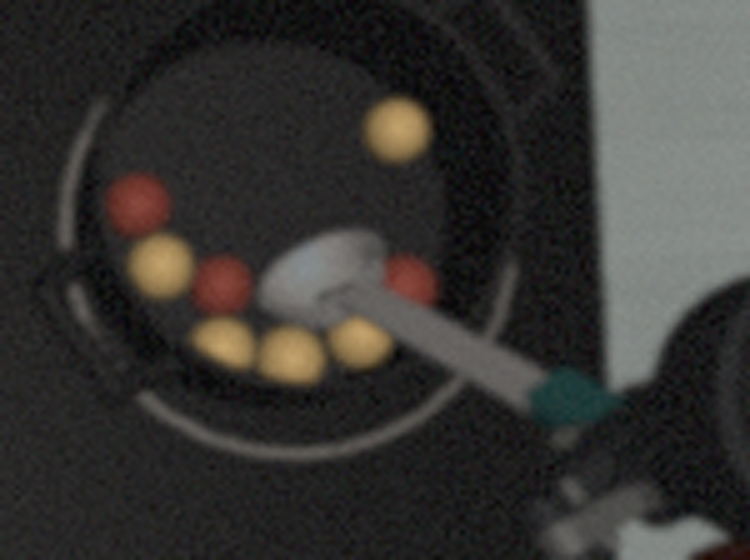

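Emit:
carry_out --series "0.2 -0.9 0 0 0; 0.7 -0.9 0 0 0; 0.9 -0.7 0 0 0; 1 -0.4 0 0 0; 1.1 -0.1 0 0 0"

```text
clock: 11.42
tcp_pos: [0.5326, -0.1326, 0.2612]
orientation: [-3.006, -0.911, 0.0]
contact_force: [-0.8, 0.2, -0.9]
grip_width: 0.0189
```

```bash
python3 - <<'E'
from h import *
state()
fs=both(); save(fs[0],"s10",(300,150),150,5); save(fs[1],"t10",(385,210),150,5)
E
```

```text
t 11.43 tcp [ 0.5326 -0.1326  0.2612] xax [ 0.832  0.555 -0.   ] yax [ 0.555 -0.832 -0.   ] zax [-0.  0. -1.] F [-0.8  0.2 -0.9] M [-0.08  0.07 -0.  ] w 0.0189 q7 [-0.49  0.3   0.77  1.87 -0.24  1.06 -0.6 ]
```

View pics/t10.png

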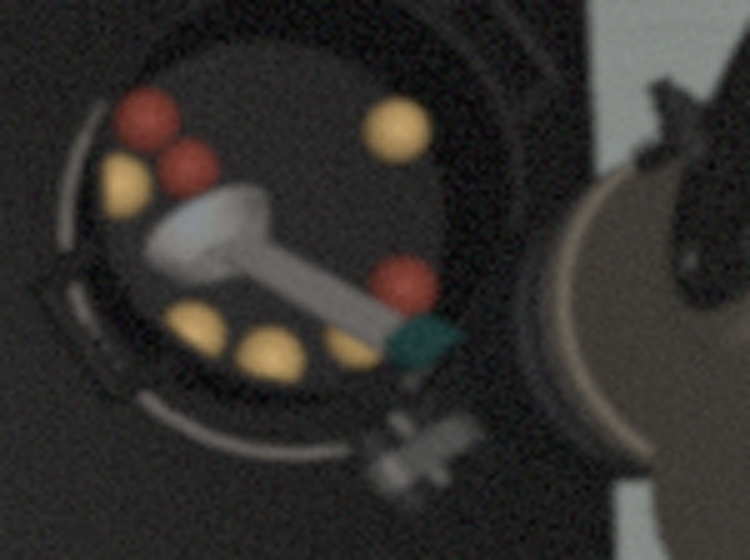

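Emit:
carry_out --series "1 0.1 0 0 0; 1 0.5 0 0 0; 0.8 0.8 0 0 0; 0.5 0.9 0 0 0; 0.2 0.9 0 0 0; -0.2 0.9 0 0 0; -0.5 0.9 0 0 0; -0.8 0.6 0 0 0"

```text
clock: 12.52
tcp_pos: [0.5797, -0.1698, 0.2614]
orientation: [3.007, 0.91, 0.001]
contact_force: [0.3, 0.4, -1.5]
grip_width: 0.0188
```

```bash
python3 - <<'E'
from h import *
o,R=state()
d=o["tcp_pos"][:2]-[.6213,-.1113];print(d@[.832,.555]*1000+92,d@[.555,-.832]*1000)
fs=both(); save(fs[0],"s11",(300,150),150,5); save(fs[1],"t11",(385,210),150,5)
E
```

```text
t 12.53 tcp [ 0.5797 -0.1698  0.2614] xax [0.832 0.554 0.001] yax [ 0.554 -0.832  0.   ] zax [ 0.001  0.    -1.   ] F [ 0.3  0.4 -1.5] M [-0.06  0.09 -0.04] w 0.0188 q7 [-0.38  0.41  0.75  1.74 -0.31  1.11 -0.51]
24.959814715054677 25.60889305380251
```

View pics/t11.png

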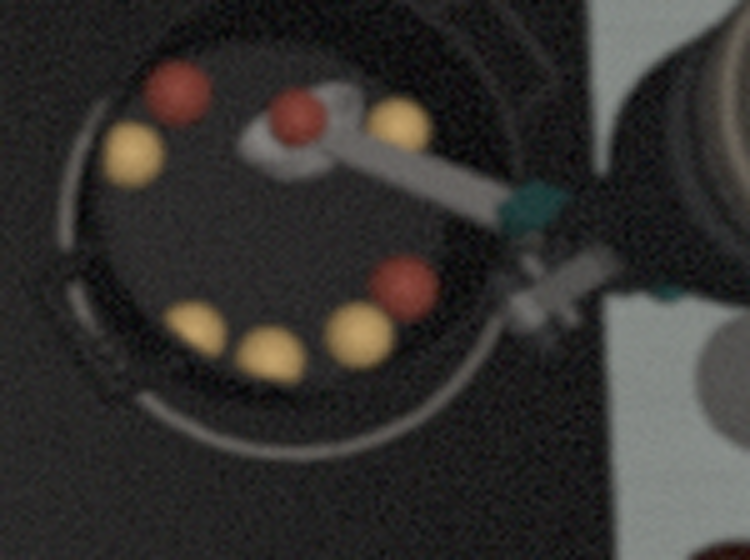

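View pics/s11.png

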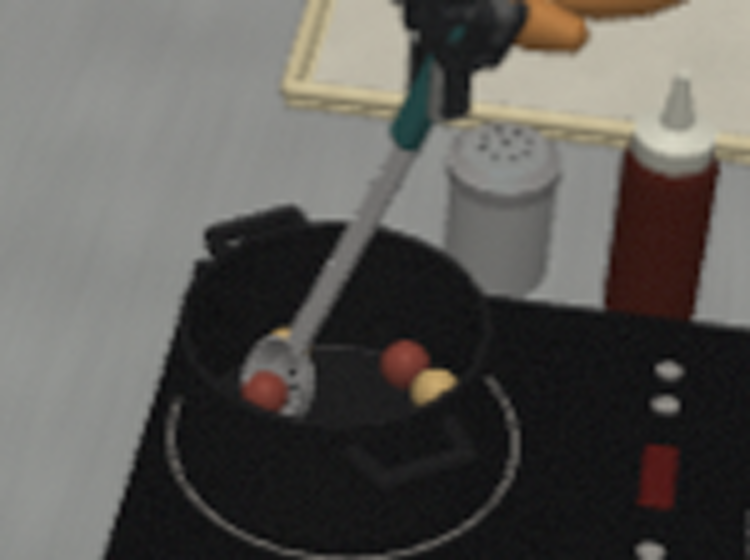

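Emit:
carry_out --series "-1 0.4 0 0 0; -1.1 0.2 0 0 0; -1 0 0 0 0; -1 -0.4 0 0 0; -0.8 -0.6 0 0 0; -0.7 -0.9 0 0 0; -0.3 -1 0 0 0; 0.1 -1 0 0 0"

```text
clock: 13.62
tcp_pos: [0.5125, -0.1732, 0.2613]
orientation: [-3.007, -0.91, 0.0]
contact_force: [0.4, 0.4, -0.8]
grip_width: 0.0186
```

Emit:
carry_out --series "0.6 -0.9 0 0 0; 0.9 -0.7 0 0 0; 1 -0.4 0 0 0; 1 -0.2 0 0 0; 1 0.1 0 0 0; 0.9 0.3 0 0 0; 0.7 0.6 0 0 0; 0.5 0.8 0 0 0"

```text
clock: 14.62
tcp_pos: [0.5664, -0.1343, 0.2612]
orientation: [3.007, 0.91, -0.0]
contact_force: [-0.5, -0.7, -1.6]
grip_width: 0.0187
```

```bash
python3 - <<'E'
from h import *
o,R=state()
d=o["tcp_pos"][:2]-[.6213,-.1113];print(d@[.832,.555]*1000+92,d@[.555,-.832]*1000)
fs=both(); save(fs[0],"s12",(300,150),150,5); save(fs[1],"t12",(385,210),150,5)
E
```

```text
t 14.62 tcp [ 0.5664 -0.1343  0.2612] xax [ 0.832  0.554 -0.   ] yax [ 0.554 -0.832  0.   ] zax [-0. -0. -1.] F [-0.5 -0.7 -1.6] M [-0.22  0.13  0.02] w 0.0187 q7 [-0.45  0.37  0.75  1.8  -0.28  1.09 -0.58]
33.53536886021444 -11.316162208763021
```

View pics/t12.png

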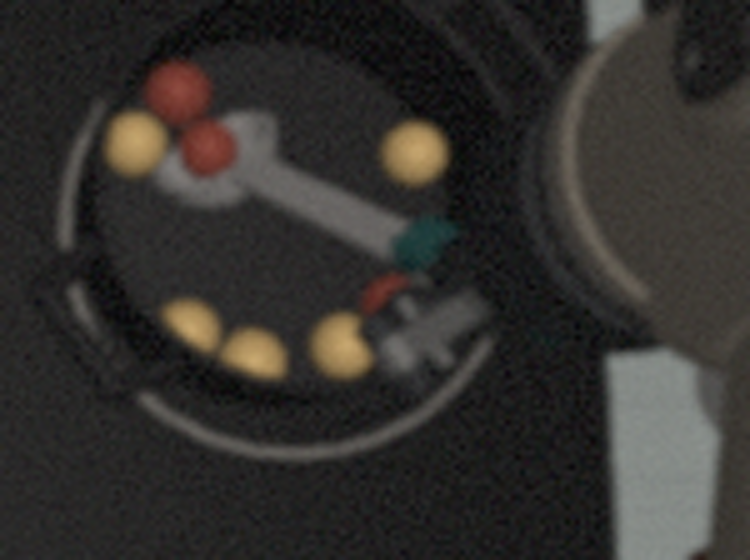

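View pics/s12.png

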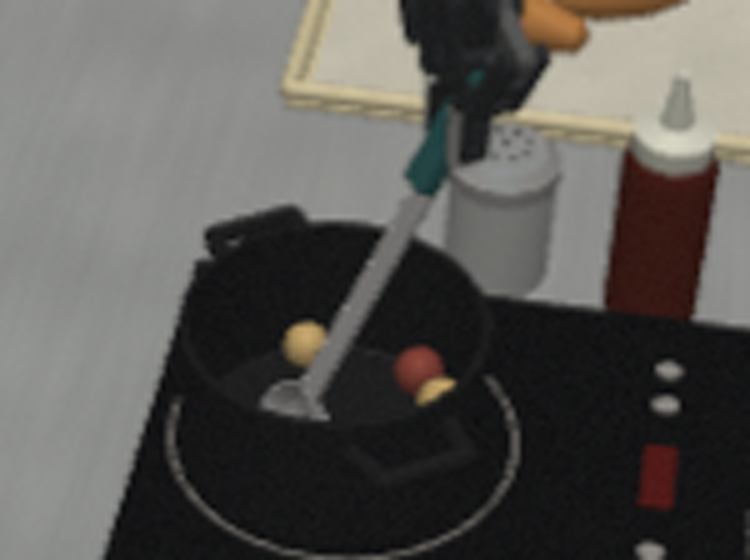

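Emit:
carry_out --series "-0.8 -1.1 0 0 0; -1.1 -0.9 0 0 0; -1.1 -0.3 0 0 0; -1.1 0.1 0 0 0; -1 0.3 0 0 0; -0.9 0.7 0 0 0; -0.7 1 0 0 0; -0.2 1.2 0 0 0"

```text
clock: 15.72
tcp_pos: [0.5139, -0.1811, 0.2612]
orientation: [-3.006, -0.91, 0.001]
contact_force: [1.3, -0.3, -0.5]
grip_width: 0.0191
```

Emit:
carry_out --series "0.2 1.2 0 0 0; 0.6 1 0 0 0; 1 0.7 0 0 0; 1.1 0.4 0 0 0; 1.1 0 0 0 0; 1.1 -0.3 0 0 0; 1 -0.8 0 0 0; 0.7 -1 0 0 0"

```text
clock: 16.73
tcp_pos: [0.5774, -0.1518, 0.2613]
orientation: [3.006, 0.91, 0.0]
contact_force: [-0.0, -0.8, -1.5]
grip_width: 0.0189
```

```bash
python3 - <<'E'
from h import *
o,R=state()
d=o["tcp_pos"][:2]-[.6213,-.1113];print(d@[.832,.555]*1000+92,d@[.555,-.832]*1000)
fs=both(); save(fs[0],"s13",(300,150),150,5); save(fs[1],"t13",(385,210),150,5)
E
```

```text
t 16.73 tcp [ 0.5774 -0.1518  0.2613] xax [ 0.832  0.555 -0.   ] yax [ 0.555 -0.832  0.   ] zax [ 0. -0. -1.] F [-0.  -0.8 -1.5] M [-0.03  0.06 -0.03] w 0.0189 q7 [-0.42  0.4   0.76  1.76 -0.3   1.1  -0.54]
32.95923840052909 9.325507523847923
```

View pics/t13.png

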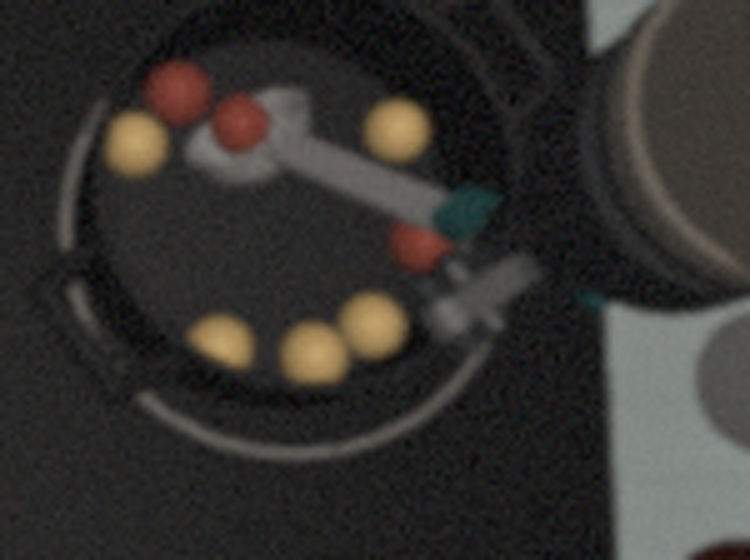

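View pics/s13.png

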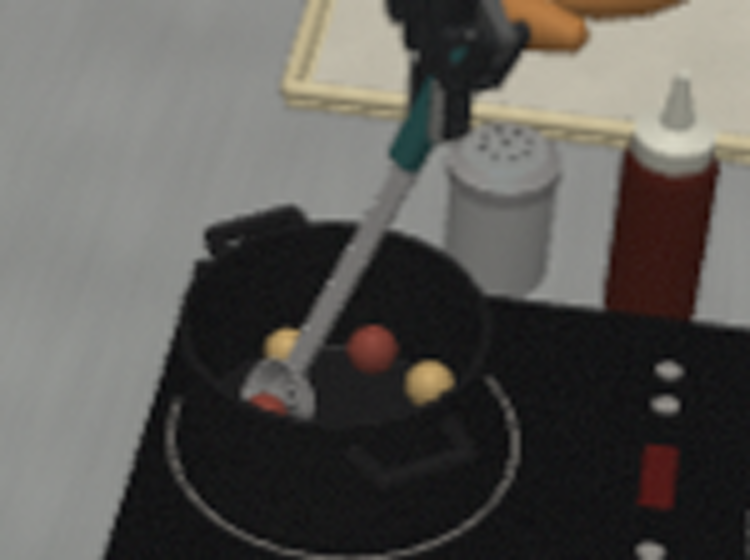

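Emit:
carry_out --series "-1.1 -0.1 0 0 0; -1.1 0 0 0 0; -1.1 0 0 0 0; -1.1 0 0 0 0; -1.1 0 0 0 0; -1.1 0 0 0 0; 0 -1 0 0 0; 0.2 -1 0 0 0"

```text
clock: 17.82
tcp_pos: [0.5126, -0.1699, 0.2615]
orientation: [3.007, 0.91, 0.002]
contact_force: [1.8, 0.2, -0.6]
grip_width: 0.019
```

Emit:
carry_out --series "0.4 -1 0 0 0; 0.6 -0.9 0 0 0; 1 -0.7 0 0 0; 1 -0.3 0 0 0; 1 0 0 0 0; 1 0.2 0 0 0; -0.5 0.8 0 0 0; -0.8 0.8 0 0 0"

```text
clock: 18.82
tcp_pos: [0.5363, -0.1423, 0.2609]
orientation: [3.007, 0.909, -0.002]
contact_force: [0.5, -0.5, -1.6]
grip_width: 0.0189
```

```bash
python3 - <<'E'
from h import *
o,R=state()
d=o["tcp_pos"][:2]-[.6213,-.1113];print(d@[.832,.555]*1000+92,d@[.555,-.832]*1000)
fs=both(); save(fs[0],"s14",(300,150),150,5); save(fs[1],"t14",(385,210),150,5)
E
```

```text
t 18.82 tcp [ 0.5363 -0.1423  0.2609] xax [ 0.832  0.554 -0.001] yax [ 0.554 -0.832 -0.   ] zax [-0.001 -0.    -1.   ] F [ 0.5 -0.5 -1.6] M [-0.05  0.04 -0.01] w 0.0189 q7 [-0.47  0.32  0.77  1.86 -0.25  1.07 -0.58]
4.0571502905384875 -21.396295048376675
```

View pics/t14.png

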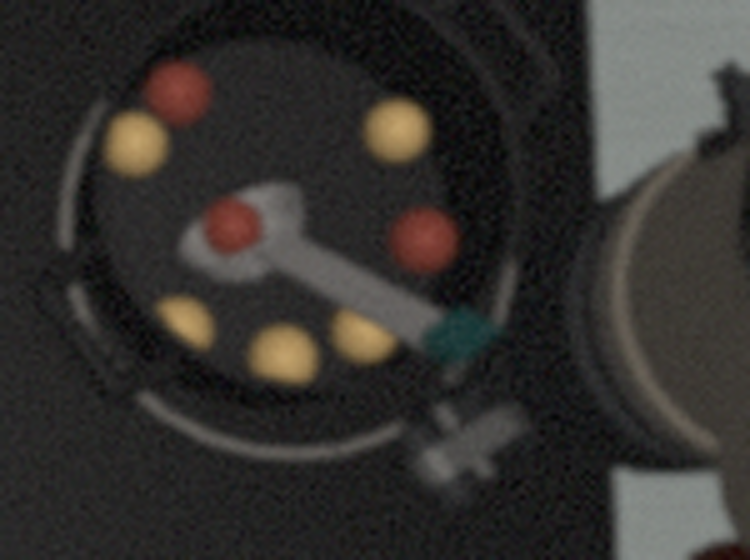

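View pics/s14.png

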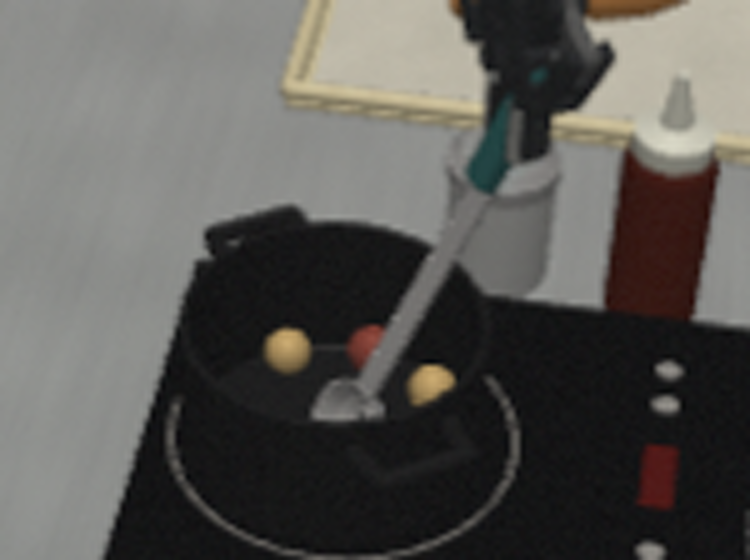

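Emit:
carry_out --series "0.8 0.5 -0.6 0 0; 0.8 0.5 -0.4 0 0; 0.8 0.5 0 0 0; -4 0 0 0 0; -1.5 0 0 0 0; 0 0 0 0 0"

```text
clock: 19.68
tcp_pos: [0.5192, -0.1713, 0.2715]
orientation: [-3.007, -0.907, -0.001]
contact_force: [-0.1, 0.2, -0.7]
grip_width: 0.019
```

```bash
python3 - <<'E'
from h import *
o,R=state()
d=o["tcp_pos"][:2]-[.6213,-.1113];print(d@[.832,.555]*1000+92,d@[.555,-.832]*1000)
fs=both(); save(fs[0],"s15",(300,150),150,5); save(fs[1],"t15",(385,210),150,5)
E
```

```text
t 19.68 tcp [ 0.5192 -0.1713  0.2715] xax [0.833 0.553 0.001] yax [ 0.553 -0.833 -0.   ] zax [ 0.001  0.001 -1.   ] F [-0.1  0.2 -0.7] M [-0.04  0.04  0.02] w 0.019 q7 [-0.44  0.29  0.79  1.87 -0.23  1.08 -0.54]
-26.212090183156974 -6.746563571031074
```

View pics/t15.png

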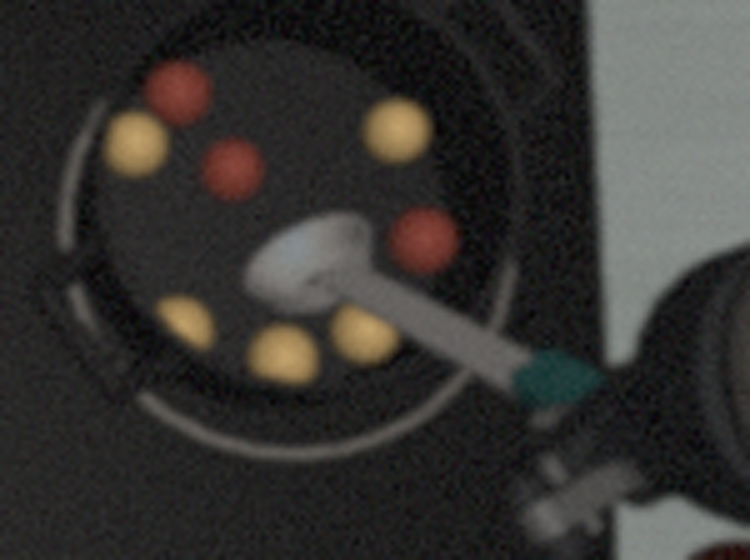

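View pics/s15.png

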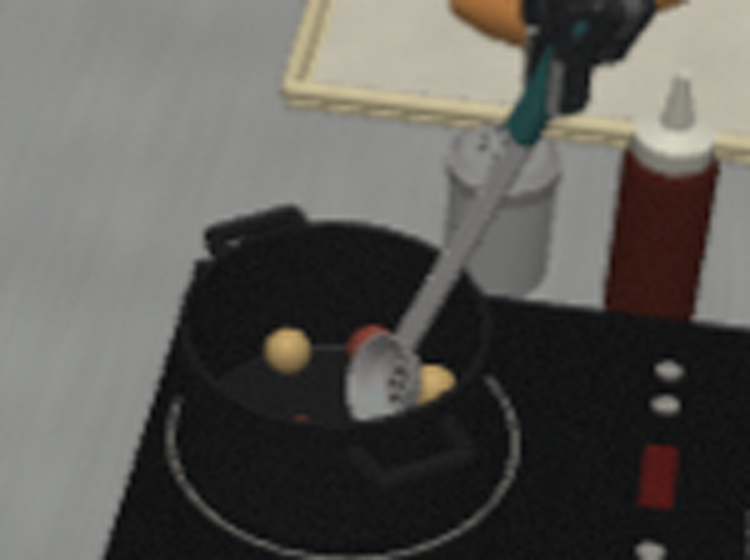

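Emit:
carry_out --series "0 0.3 -1 0 0; 0 0.4 -0.8 0 0; -0.8 0 0 0 0; -0.8 0 0.2 0 0; -0.5 0 0.3 0 0; 0 0 0 0 0" --grip_force 80

```text
clock: 20.52
tcp_pos: [0.5051, -0.1885, 0.2838]
orientation: [-3.007, -0.909, 0.001]
contact_force: [0.6, 0.4, -1.5]
grip_width: 0.0188
```

```bash
cat >> h.py <<'E'
def look(n,cs=(300,150),ct=(385,210)):
    o,R=state()
    d=o["tcp_pos"][:2]-[.6213,-.1113];print("tcp u,v",d@[.832,.555]*1000,d@[.555,-.832]*1000)
    fs=both(); save(fs[0],"s"+n,cs,150,5); save(fs[1],"t"+n,ct,150,5); return fs
E
python3 -c "
from h import *
look('16')"
```

```text
t 20.52 tcp [ 0.5051 -0.1885  0.2838] xax [ 0.833  0.554 -0.   ] yax [ 0.554 -0.833 -0.001] zax [-0.001  0.001 -1.   ] F [ 0.6  0.4 -1.5] M [-0.04  0.09 -0.01] w 0.0188 q7 [-0.42  0.26  0.81  1.87 -0.21  1.1  -0.52]
tcp u,v -139.53927848246835 -0.3229223064777631
```

View pics/t16.png

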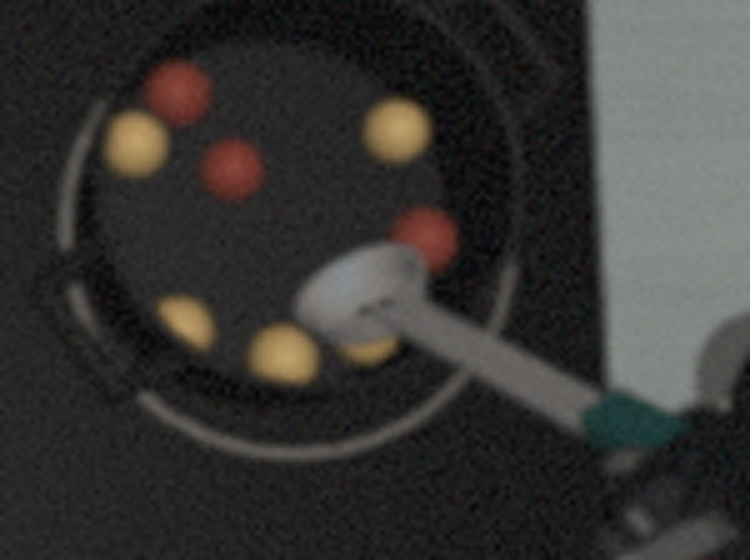

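View pics/s16.png

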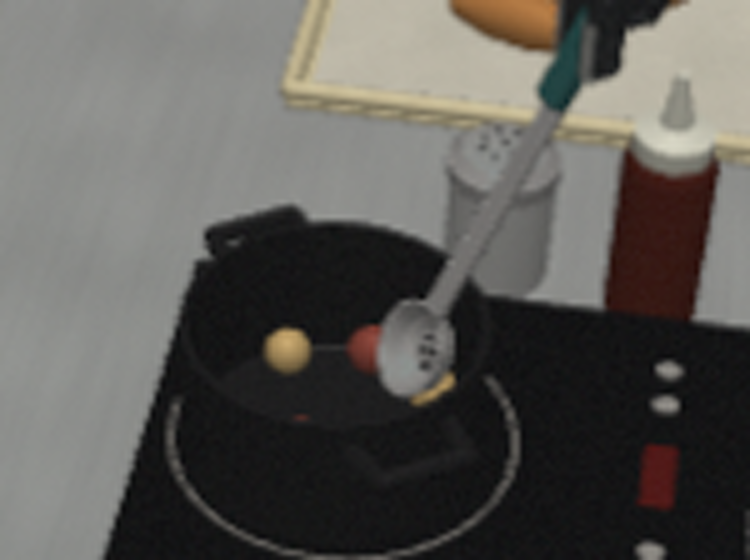

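Emit:
carry_out --series "-0.6 0 0.4 0 0; -1 0 0.5 0 0; -0.9 0 0.6 0 0; -0.9 0 0.6 0 0" --grip_force 25

```text
clock: 21.12
tcp_pos: [0.4776, -0.2071, 0.2632]
orientation: [-3.007, -0.91, -0.002]
contact_force: [1.9, 3.5, 0.9]
grip_width: 0.0187
```

```bash
python3 -c "
from h import *
look('17')"
```

```text
t 21.12 tcp [ 0.4776 -0.2071  0.2632] xax [0.832 0.555 0.001] yax [ 0.555 -0.832  0.   ] zax [ 0.001  0.001 -1.   ] F [1.9 3.5 0.9] M [ 1.05 -0.92  0.19] w 0.0187 q7 [-0.39  0.24  0.82  1.93 -0.21  1.05 -0.47]
tcp u,v -172.76127940369645 -0.061466259529227574
```

View pics/t17.png

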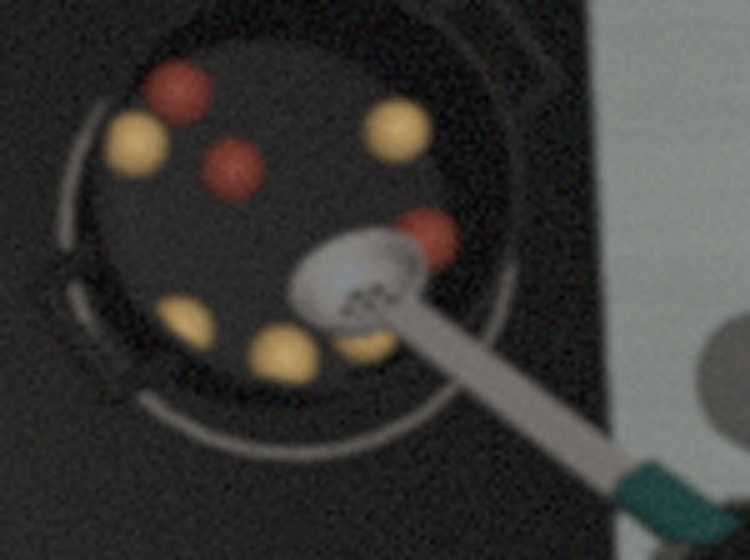

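View pics/s17.png

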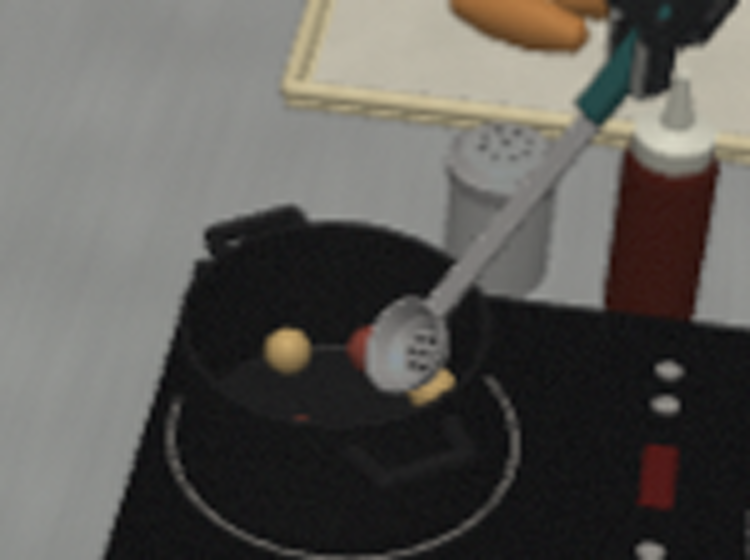

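Emit:
carry_out --series "-0.8 0 0.7 0 0; -0.8 0 0.7 0 0; -0.7 0 0.8 0 0; -0.7 0 0.9 0 0; -0.6 0 0.9 0 0; -0.5 0 0.9 0 0"

```text
clock: 21.98
tcp_pos: [0.4424, -0.2307, 0.2137]
orientation: [3.007, 0.909, -0.002]
contact_force: [-0.9, 0.2, 4.7]
grip_width: 0.0189
```

```bash
python3 -c "
from h import *
look('18')"
```

```text
t 21.98 tcp [ 0.4424 -0.2307  0.2137] xax [ 0.833  0.554 -0.001] yax [ 0.554 -0.833 -0.   ] zax [-0.001 -0.    -1.   ] F [-0.9  0.2  4.7] M [ 0.41 -0.42  0.04] w 0.0189 q7 [-0.32  0.27  0.81  2.03 -0.24  0.93 -0.37]
tcp u,v -215.12475984173432 0.07476529022408529
```

View pics/t18.png

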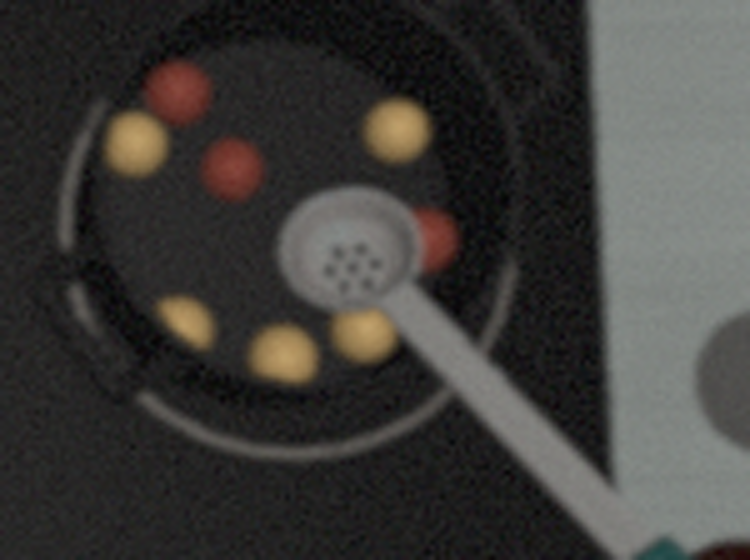

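View pics/s18.png

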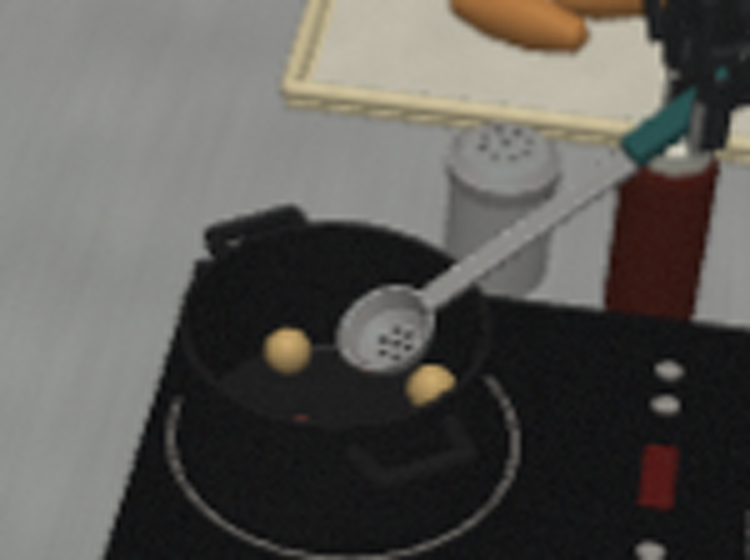

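Emit:
carry_out --series "-0.5 0 1 0 0; -0.4 0 1 0 0; -0.4 0 1 0 0; -0.3 0 1 0 0"

```text
clock: 22.58
tcp_pos: [0.4301, -0.2389, 0.1738]
orientation: [3.007, 0.91, 0.0]
contact_force: [1.7, 2.5, 4.2]
grip_width: 0.0187
```

Emit:
carry_out --series "-0.2 0 1.1 0 0; -0.1 0 1.1 0 0; 0 0 0 0 0"

```text
clock: 22.95
tcp_pos: [0.4267, -0.2405, 0.1513]
orientation: [-3.007, -0.909, 0.003]
contact_force: [-0.8, -1.6, 3.2]
grip_width: 0.0189
```

```bash
python3 -c "
from h import *
fs=look('19',(310,150),(400,225))
for n in('side','top'):pass
"
```

```text
t 22.95 tcp [ 0.4267 -0.2405  0.1513] xax [ 0.833  0.554 -0.002] yax [ 0.554 -0.833 -0.001] zax [-0.002  0.    -1.   ] F [-0.8 -1.6  3.2] M [-0.03 -0.13 -0.07] w 0.0189 q7 [-0.23  0.36  0.75  2.11 -0.34  0.8  -0.25]
tcp u,v -233.60988271550968 -0.5321372005757108
```

View pics/t19.png

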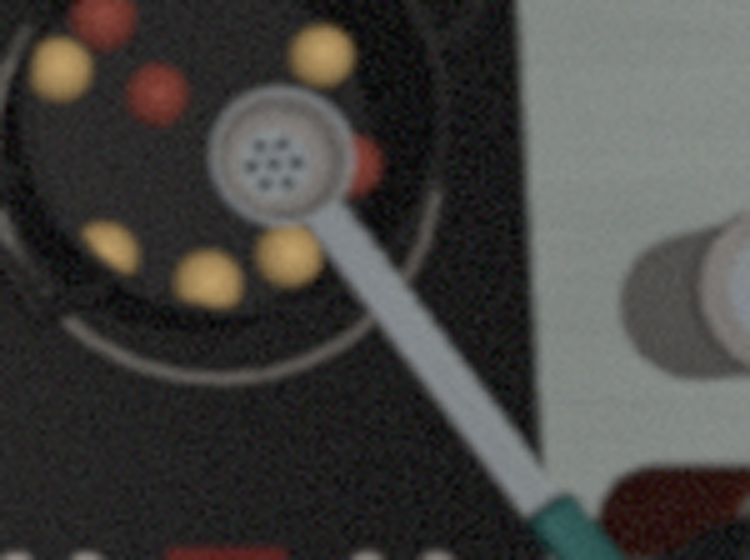

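View pics/s19.png

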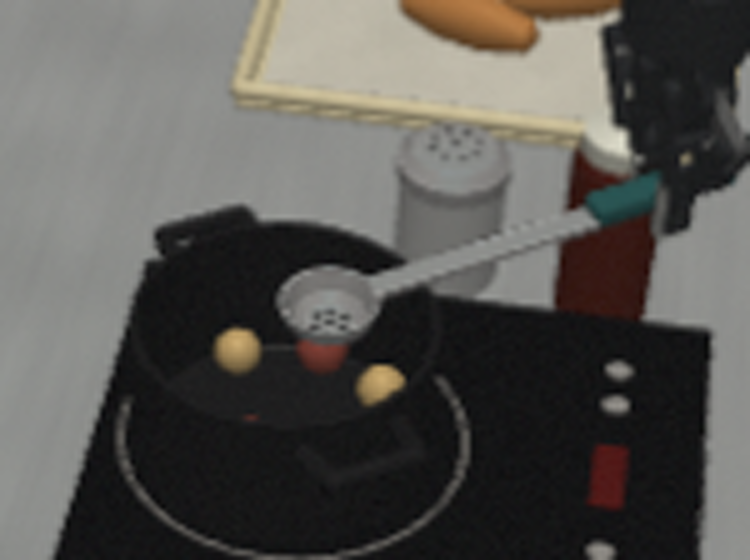

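```bash
cat >> h.py <<'E'
from scipy.optimize import least_squares
def spoonfit(fs,uvside,uvtop):
    """uv*: list of (bowl centre, junction) pixels; fit pitch,yaw,origin with known model"""
    M=np.array([[0,0,0],[-.162,0,.002]])
    def model(q):
        x=np.array([np.cos(q[3])*np.cos(q[4]),np.cos(q[3])*np.sin(q[4]),-np.sin(q[3])]); y=np.array([-np.sin(q[4]),np.cos(q[4]),0]); z=np.cross(x,y)
        return q[:3]+M@np.array([x,y,z])
    def f(q): X=model(q); return np.r_[(proj(fs[0],X)-uvside).ravel(),(proj(fs[1],X)-uvtop).ravel()]
    s=least_squares(f,[.6,-.12,.16,0,.59]); print("origin",s.x[:3].round(4),"pitch(deg, + = bowl low)",np.degrees(s.x[3]).round(2),"yaw",np.degrees(s.x[4]).round(1),"res",s.fun.round(1)); return s.x
E
python3 -c "
from h import *
fs=both()
S=lambda p:(235+p[0]/5,94+p[1]/5); T=lambda p:(325+p[0]/5,169+p[1]/5)
spoonfit(fs,np.array([S((330,302)),S((592,205))]),np.array([T((284,155)),T((553,513))]))
for q in('spoon','spoon_tip'):
    m=[spotter.mark_of(f,q)[0] for f in fs]; print(q,[a['uv'] for a in m],tri(fs,[a['uv'] for a in m]))
"
```

```text
origin [ 0.598  -0.1302  0.1469] pitch(deg, + = bowl low) 6.12 yaw 32.4 res [-0.2 -0.4 -0.1 -0.4  0.5  1.1 -0.8 -0.8]
spoon [[302.9, 154.8], [383.0, 199.6]] (array([ 0.59684498, -0.13189862,  0.14449657]), [np.float64(0.004515480213365582), np.float64(0.0045154802133654534)])
spoon_tip [[343.6, 266.0], [368.3, 184.4]] (array([ 0.56358891, -0.11249756, -0.18818901]), [np.float64(0.14431987952281633), np.float64(0.1443198795228165)])
```

```bash
cat >> h.py <<'E'
def strip_pitch(fs,seg_side,seg_top,save_as=None):
    """seg: approx (start,end) px of the strip centreline; subpixel centreline by intensity profile; returns 3D dir"""
    planes=[]
    for f,(a,b),nm in zip(fs,(seg_side,seg_top),"st"):
        g=cv2.GaussianBlur(cv2.cvtColor(f["color"],cv2.COLOR_BGR2GRAY),(3,3),0).astype(np.float32)
        a=np.array(a,float);b=np.array(b,float);d=(b-a)/np.linalg.norm(b-a);n=np.array([-d[1],d[0]])
        L=np.linalg.norm(b-a);pts=[]
        for it in range(2):
            pts=[]
            for s in np.linspace(0.1*L,0.9*L,40):
                k=np.linspace(-7,7,57);P=a+d*s+n*k[:,None]
                v=cv2.remap(g,P[:,0].astype(np.float32).reshape(1,-1),P[:,1].astype(np.float32).reshape(1,-1),cv2.INTER_LINEAR)[0]
                # edges: strongest rise and fall
                gr=np.gradient(cv2.GaussianBlur(v.reshape(1,-1),(9,1),0)[0]);c=len(k)//2
                i=np.argmax(gr[c-24:c+1])+c-24; j=np.argmin(gr[c:c+25])+c
                pts.append(a+d*s+n*(k[i]+k[j])/2)
            pts=np.array(pts)
            vx,vy,x0,y0=cv2.fitLine(pts.astype(np.float32),cv2.DIST_HUBER,0,.01,.01).ravel()
            q=np.array([x0,y0]);dd=np.array([vx,vy])*np.sign(np.dot([vx,vy],d))
            a=q+dd*((a-q)@dd);b=q+dd*((b-q)@dd);d=dd;n=np.array([-d[1],d[0]])
        res=(pts-q)@n;print(nm,"line res",np.std(res).round(2),a.round(1),b.round(1))
        _,r1=ray(f,a);_,r2=ray(f,b);pn=np.cross(r1,r2);planes.append(pn/np.linalg.norm(pn))
    dir=np.cross(planes[0],planes[1]);dir/=np.linalg.norm(dir)
    if dir[0]<0: dir=-dir
    print("dir",dir.round(3),"pitch bowl-low+",np.degrees(np.arcsin(-dir[2])).round(2),"yaw",np.degrees(np.arctan2(dir[1],dir[0])).round(2))
    # pitch using side plane only, with yaw from tool
    R=Ro.from_rotvec(r.get_obs()["orientation"]).as_matrix();x=R[:,0];
    p=planes[0];print("pitch from side+tool yaw",np.degrees(np.arctan2((p@[x[0],x[1],0]),p[2])).round(2))
E
python3 -c "
from h import *
fs=both()
S=lambda p:(235+p[0]/5,94+p[1]/5); T=lambda p:(325+p[0]/5,169+p[1]/5)
strip_pitch(fs,(S((385,287)),S((590,207))),(T((335,220)),T((545,500))))
"
```

```text
s line res 1.07 [311.7 150.4] [353.3 136.2]
t line res 0.17 [391.2 213.6] [433.3 269.5]
dir [ 0.834  0.547 -0.073] pitch bowl-low+ 4.16 yaw 33.25
pitch from side+tool yaw -176.29
```

Emit:
carry_out --series "0 0 0.6 0 0; 0 0 0.5 0 0; 0 0 0 0 0"

```text
clock: 23.82
tcp_pos: [0.4276, -0.2405, 0.141]
orientation: [3.007, 0.909, -0.0]
contact_force: [-1.4, -0.9, 3.5]
grip_width: 0.0189
```

Emit:
carry_out --series "0 0 0 0 0; 0 0 0 0 0; 0 0 -0.6 0 0; 0 0 -1.2 0 0; 0 0 -2 0 0; 0 0 -2 0 0; 0 0 0 0 0" --grip_force 90

```text
clock: 24.7
tcp_pos: [0.4286, -0.2404, 0.2007]
orientation: [3.006, 0.911, 0.004]
contact_force: [0.6, 0.5, -1.1]
grip_width: 0.0186
```

```bash
python3 -c "
from h import *
fs=look('20',(310,140),(400,225))
"
```

```text
t 24.7 tcp [ 0.4286 -0.2404  0.2007] xax [0.832 0.555 0.002] yax [ 0.555 -0.832  0.002] zax [ 0.003 -0.    -1.   ] F [ 0.6  0.5 -1.1] M [-0.08  0.19  0.  ] w 0.0186 q7 [-0.29  0.28  0.81  2.07 -0.26  0.89 -0.32]
tcp u,v -231.98994642730423 0.4645354498891696
```

View pics/t20.png

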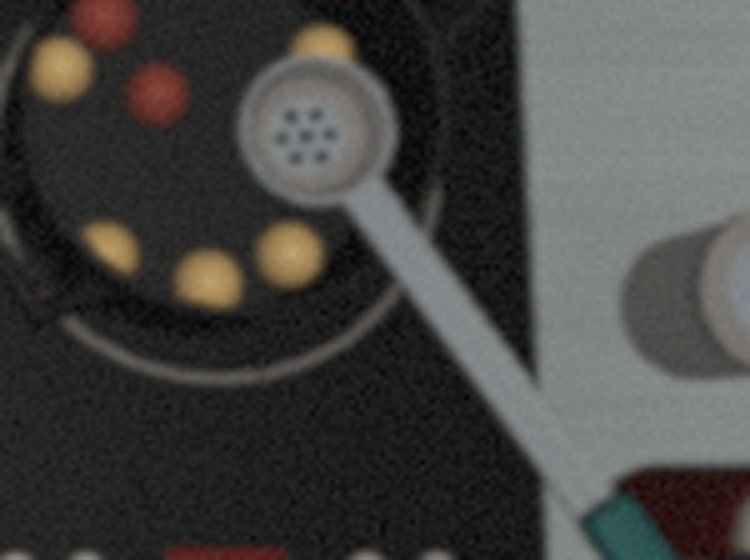

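View pics/s20.png

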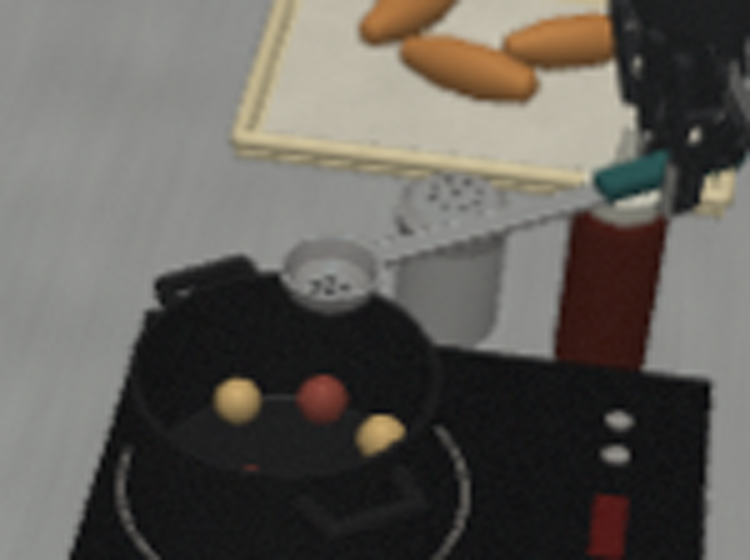

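```bash
python3 -c "
from h import *
fs=both()
S=lambda p:(235+p[0]/5,84+p[1]/5); T=lambda p:(325+p[0]/5,169+p[1]/5)
strip_pitch(fs,(S((385,252)),S((590,197))),(T((370,195)),T((595,495))))
spoonfit(fs,np.array([S((331,270)),S((598,190))]),np.array([T((318,130)),T((604,510))]))
for f,n,u,v in((fs[0],'s21',320,135),(fs[1],'t21',400,230)):
    im=cv2.resize(f['color'][v-45:v+35,u-50:u+50],None,fx=8,fy=7.5,interpolation=cv2.INTER_LANCZOS4); cv2.imwrite('pics/'+n+'.png',im[:600])
"
```

```text
s line res 0.78 [311.8 133.8] [352.8 122.8]
t line res 0.21 [398.1 208.6] [442.2 269.3]
dir [0.835 0.55  0.005] pitch bowl-low+ -0.29 yaw 33.35
pitch from side+tool yaw 179.4
origin [ 0.5991 -0.1283  0.204 ] pitch(deg, + = bowl low) 1.6 yaw 33.5 res [ 0.  -0.1 -0.  -0.5  0.5  0.7 -0.7 -0.6]
```

View pics/s21.png

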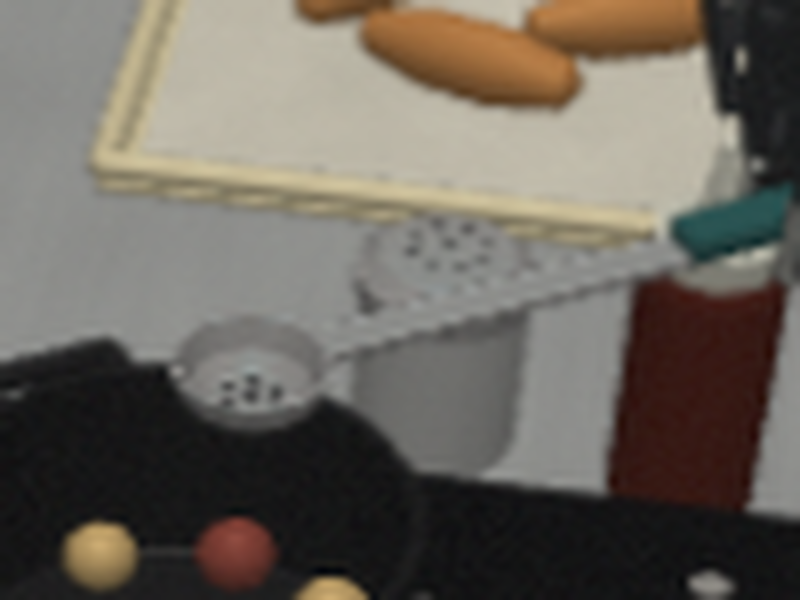

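Emit:
carry_out --series "0.4 0 -1.2 0 0; 0.5 0 -1.5 0 0; 0.5 0 -1.5 0 0; 0.5 0 -1.5 0 0; 0.5 0 -1.2 0 0; 0.3 0 -0.6 0 0; 0 0 0 0 0; 0 0 0 0 0"

```text
clock: 25.9
tcp_pos: [0.4496, -0.2254, 0.2738]
orientation: [-3.007, -0.91, 0.001]
contact_force: [-0.2, -0.5, -0.9]
grip_width: 0.0185
```

```bash
python3 -c "
from h import *
fs=look('22',(310,140),(400,215))
for q in('cups','sauce','shaker','ramekin','pot'):
    print(q,[ (spotter.mark_of(f,q) or [{'uv':None}])[0]['uv'] for f in fs])
cv2.imwrite('pics/full_s22.png',fs[0]['color'])
"
```

```text
t 25.9 tcp [ 0.4496 -0.2254  0.2738] xax [ 0.832  0.554 -0.001] yax [ 0.554 -0.832 -0.001] zax [-0.001  0.    -1.   ] F [-0.2 -0.5 -0.9] M [-0.09  0.16  0.02] w 0.0185 q7 [-0.39  0.19  0.84  1.96 -0.16  1.06 -0.46]
tcp u,v -206.12556741689403 -0.36726424379467104
cups [[291.5, 258.6], [268.4, 219.0]]
sauce [[351.6, 154.8], [456.5, 275.6]]
shaker [None, [461.2, 231.9]]
ramekin [[348.4, 266.4], [263.8, 280.9]]
pot [[293.4, 186.3], [364.8, 196.3]]
```

View pics/t22.png

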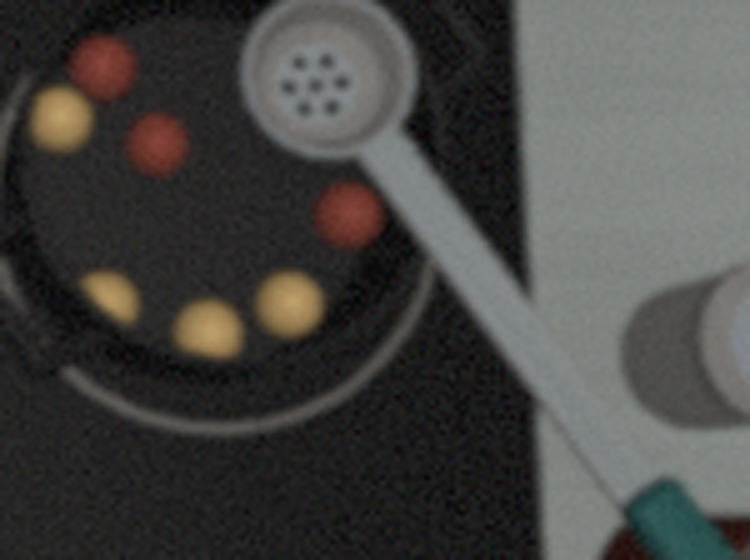

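View pics/s22.png

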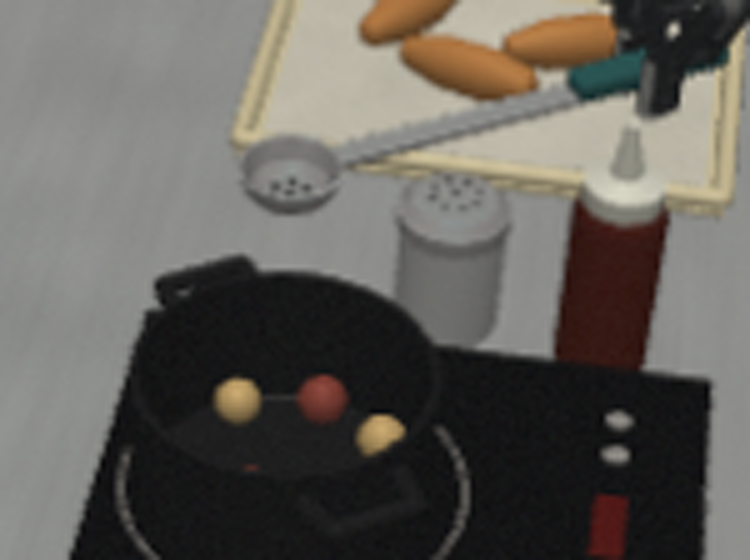

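View pics/full_s22.png

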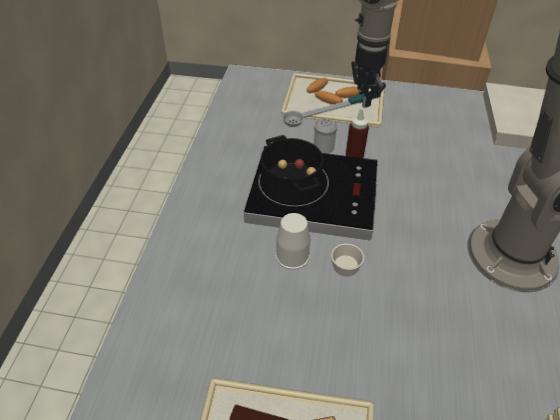

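```bash
python3 -c "
from h import *
fs=both()
S=lambda p:(235+p[0]/5,84+p[1]/5); T=lambda p:(325+p[0]/5,159+p[1]/5)
strip_pitch(fs,(S((350,155)),S((565,98))),(T((395,155)),T((630,475))))
x=spoonfit(fs,np.array([S((291,168)),S((573,87))]),np.array([T((328,74)),T((651,496))]))
print(np.linalg.norm(x[:2]-[.6213,-.1113]))
"
```

```text
s line res 1.12 [304.1 110.9] [347.5 102. ]
t line res 0.35 [403.3 190.5] [450.7 254.2]
dir [0.813 0.577 0.08 ] pitch bowl-low+ -4.59 yaw 35.38
pitch from side+tool yaw 176.73
origin [ 0.6208 -0.113   0.279 ] pitch(deg, + = bowl low) 1.7 yaw 33.6 res [-0.1 -0.3 -0.4 -0.7  0.6  1.1 -0.9 -0.6]
0.001769162609195084
```

```bash
python3 -c "
from h import *
f=eyes.grab_frame('side')
u,v=315,115
base=cv2.resize(f['color'],None,fx=8,fy=8,interpolation=cv2.INTER_CUBIC)
ims=[]
for p in(-3,0,3):
    im=base.copy();q=np.radians(p);a=np.radians(33.7)
    X=np.array([np.cos(q)*np.cos(a),np.cos(q)*np.sin(a),-np.sin(q)]);Y=np.array([-np.sin(a),np.cos(a),0]);Z=np.cross(X,Y)
    # anchor: junction seen in picture (strip/grip) at s=-.162
    J=np.array([.6208,-.113,.279])-.162*np.array([np.cos(np.radians(1.7))*np.cos(a),np.cos(np.radians(1.7))*np.sin(a),-np.sin(np.radians(1.7))])
    O=J+.162*X
    def pl(P,c):
        W=O+np.array(P)@np.array([X,Y,Z]);cv2.polylines(im,[((proj(f,W)+.5)*8).astype(int)],True,c,1)
    t=np.linspace(0,6.283,60)
    pl(np.c_[.028*np.cos(t),.028*np.sin(t),0*t],(0,255,0)); pl([[-.026,.008,0],[-.162,.008,0],[-.162,-.008,0],[-.026,-.008,0]],(0,0,255))
    ims.append(im[(v-18)*8:(v+14)*8-60,(u-40)*8:(u+55)*8])
cv2.imwrite('pics/ov.png',cv2.resize(np.vstack(ims),(800,600)))
"
```

```text
(no output)
```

View pics/ov.png

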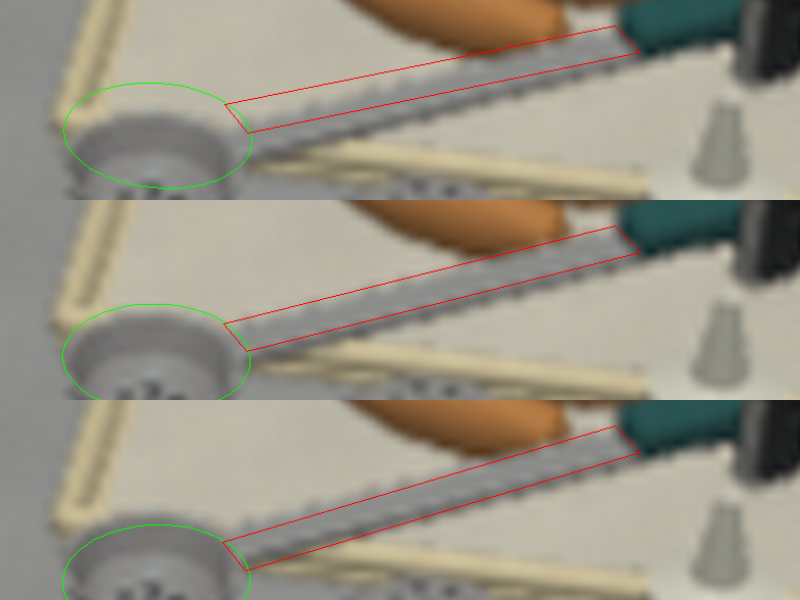

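Emit:
carry_out --series "0 0 0 0 0; 0 0 0 0 0; 0 0 0 0 0; 0 0 0 0 0"

```text
clock: 27.15
tcp_pos: [0.4501, -0.2254, 0.2743]
orientation: [-3.007, -0.91, -0.0]
contact_force: [-0.0, -0.1, -1.7]
grip_width: 0.0188
```

```bash
python3 -c "
from h import *
o,_=state(); print(abs(o['qvel']).max())
print(r.hand_in())"
```

```text
t 27.15 tcp [ 0.4501 -0.2254  0.2743] xax [0.832 0.555 0.   ] yax [ 0.555 -0.832 -0.   ] zax [ 0.  0. -1.] F [-0.  -0.1 -1.7] M [-0.13  0.12  0.01] w 0.0188 q7 [-0.39  0.19  0.84  1.96 -0.16  1.06 -0.46]
0.0015729566879967803
the job is handed in; nothing more can be done
None
```

I stirred the potatoes right round the pot and handed the job in at 27.15 s. The spoon was still held level, hollow up and motionless above the pot.

- **Stirring:** I pinched the teal grip and steepened the spoon against the pot wall. I then made about three and a half turns among the potatoes, in both directions. The pictures show potatoes shifted on every side. One potato rode in the bowl, and I shed it back into the pot before drawing the spoon out.
- **Holding to drip:** I levelled the spoon over the near rim, lifted it and centred it. The last picture fit puts the bowl within about 2 mm of the pot's axis, with its mouth at about 0.28 m. That is roughly 11 cm from the bowl's underside to the rim.
- **Level check:** The checks disagreed slightly. The model fit and overlay give 1 to 2 degrees bowl-low. The strip-line fit gave 3 to 5 degrees bowl-high, but a tray edge behind the strip confused it, so I trusted the overlay.
- **Potatoes and surroundings:** Seven potatoes showed in the pot in the last pictures. The eighth was hidden under the bowl, where I had last seen it in the pot. The pot, cups, sauce and ramekin read the same as at the start to within a few pixels. The shaker was found only in the top view, unmoved. The highest force reading I saw was about 9 N.

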